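# Load the slide warmer with a lifter, hang the lifter up, switch on

### The arm

A 6-joint arm with a two-finger parallel gripper is mounted at the origin on the work surface. World frame = base frame: x ahead of the robot, y to its left, z up, the work surface at z = 0. Lengths are in m, angles in rad, forces in N, time in s.
With the tool pointing down it reaches from about 0.25 to 0.775 m from the base axis. Payload 4 kg.
Tool frame: the origin (TCP) lies at the very end of the fingers, on their centre line; the grasp point (between the pads) lies 19 mm behind it (robot.tcp_to_grasp is the distance from the TCP to the grasp point, in m); z points along the fingers, y is the line along which they close (so a half turn about z gives the same grasp; the last joint's range is limited). The gripper opens to 94 mm and grips with 3 to 60 N. Pads are 16 mm wide; open, the fingers measure 119 mm over their backs; the gripper's body (75 mm by 177 mm) begins 78 mm behind the grasp point.
Start: joints at [-1.208, 0.087, 1.371, -0, 1.684, -0.103], TCP at [0.247, -0.491, 0.206] pointing down, gripper open.
Joint ranges: [-3.1, 3.1], [-0.76, 2.03], [0.27, 2.55], [-1.08, 4.22], [0.17, 2.65], [-2.57, 2.57]. Speed limits (rad/s): [2.79, 2.79, 3.14, 3.14, 3.14, 3.14].

### API

Orientations are given as [roll, pitch, yaw] about the fixed x, y, z axes, in that order (R = Rz(yaw) Ry(pitch) Rx(roll)).
In Python, from bench import robot gives the robot as it stands.
- The arm moves only by the shell command python3 nudge.py, which reads ROWS from standard input. ROWS is a JSON object whose key "offsets" holds a list of rows, 1 to 20 of them, each of 5 numbers: the finger opening in m, then dx, dy, dz in units of 25 mm, then a turn about the tool's z in units of 0.2 rad; each row shifts and turns the commanded pose from where the row before left it, along the tool's axes as they then stand; what a row does not reach is not made up. A row lasts 1/12 s, in which the tool goes at most 0.0417 m and 0.125 rad, less where a joint would pass 70% of its speed; a pose out of reach is approached as far as the arm can. The fingers move at their own pace and stop on an object; the grip force is fixed at half the most. Time passes only in rows, so rows that do not move let the fingers close. It prints the time, the measured TCP pose, the force, the opening and the grip force at its end. Input that does not fit is refused with a message, and nothing moves.
- robot.get_obs(): the state, without advancing time (a new reading comes with each control period).
- robot.snapshot(name): name is "scene" or "top"; returns a dict with "color" (420x560x3 uint8, blue, green, red), "fx", "fy", "cx", "cy" (pixels), "extrinsics" (4x4, takes a point from world to camera coordinates). Camera axes: x right, y down, z forward; pixel columns grow to the right and rows downward; lengths in m; the calibration is good to about 2 mm. A picture is of the moment at which its call begins. There is no depth.
- robot.close_job(): hands the job in; it is judged then, once.
The state is a dict: "time": time; "joint_positions": joint angles; "qvel": joint speeds; "joint_torque": joint torques, N m; "tool_pos": TCP position; "ee_rot": TCP orientation; "wrist_force": force on the tool from outside, world axes, zero at the start; "wrist_torque": the same for the moment, N m; "width": finger opening in m; "finger_force": force on a finger pad.
Only numpy, scipy, OpenCV 4.12 (cv2) and the standard library are available. Lean on these libraries where they do the work, as an engineer would, in place of code of your own. Each camera call takes 0.05 s, during which the arm holds its last target. There are 200 camera calls.

### The job

Load the slide warmer: with the lifter's blade slid under each white test plate, carry every plate there is from the bench and set it down flat, side by side, on the black heated field, without touching the plates with the gripper or tipping them. Then hang the lifter by its loop on the hook of the stand so that it hangs freely, blade down, and only after that push the warmer's switch lever fully over to on. Leave the bottle, the jar and the tube rack alone.

Things in the scene. Friction and masses are not known exactly. Their poses are not given: they have to be found in the camera images.
- lifter: Plate lifter: rigid steel spatula, 0.17 kg. Flat blade 70 (own x) x 44 x 4 mm; origin: centre of the blade's underside, x from handle to the blade's free edge, z up. A 12 mm neck rises from its rear edge to the blue handle bar, 15 wide (y), 20 deep (z), x = -48 to -148 mm, axis 45 mm above the underside; wire loop at its end. It stands on its blade, the heavy end (mass centre about x = -25)
- lifter_grip (a point): Good place to grip the lifter: middle of the blue bar, 85 mm behind the blade's centre and 45 mm above its underside (lifter frame -85, 0, 45). The neck stops the blade about 5 mm short of a plate's centre; a lifted plate rests with its deck on the blade, runners hanging either side.
- lifter_eye (a point): Centre of the lifter's hanging loop, lifter frame (-163, 0, 45) mm: an eye of 6 mm wire, 26 mm clear inside, lying in the lifter's x-y plane (its hole runs along the lifter's z).
- warmer: Slide warmer, fixed: white case 210 mm (own x) by 390 mm (own y), 44 mm high, with a black heated field 190 x 370 mm on top; at its +y end a grey control end 70 mm wide (y) and 34 mm high carries the switch lever. Origin: centre of the white case's underside; own z up.
- warmer_top (a point): Centre of the black heated field, on its surface (44 mm above the bench); axes as the warmer's.
- switch (a joint): Switch lever of the warmer, on the control end. 0 rad: off, leaning 0.5 rad from upright towards the warmer's -x; 1.0 rad: on, leaning 0.5 rad towards +x. Stiff enough to stay where it is left, light to push with a closed fingertip.
- switch_tip (a point): Centre of the red 26 mm ball on the switch lever's end, 55 mm from its pivot (which lies along the warmer's y); it moves with the lever.
- hookstand: Hook stand, fixed: grey foot 80 x 90 mm (own x -20 to 60) with a steel pole 14 mm thick, 297 mm high at own (20, 0) mm. From the pole's top an 8 mm wire runs towards own -x, sloping slightly down, to the seat, then turns up at 45 degrees, still towards -x, to a red tip. Origin: on the bench; own z up.
- hook_seat (a point): Lowest point of the hook's wire (its axis), where a loop comes to rest: stand frame (-95, 0, 265) mm.
- hook_tip (a point): Free upturned red end of the hook: stand frame (-130, 0, 300) mm, 50 mm from the seat along the 45 degree slope (12 mm ball).
- plate1: Test plate (may be absent): loose white spot plate, deck 80 x 80 x 5 mm, on two green runners 8 wide, 10 high along its edges at own y = +-36 mm; total height 15 mm, about 0.08 kg. Between the runners a tunnel 64 mm wide, 10 mm high runs along own x, open at both ends: the lifter's blade goes in there. Origin: centre of the underside, at the runners' feet; z up.
- plate2: Test plate (may be absent): loose white spot plate, deck 80 x 80 x 5 mm, on two orange runners 8 wide, 10 high along its edges at own y = +-36 mm; total height 15 mm, about 0.08 kg. Between the runners a tunnel 64 mm wide, 10 mm high runs along own x, open at both ends: the lifter's blade goes in there. Origin: centre of the underside, at the runners' feet; z up.
- plate3: Test plate (may be absent): loose white spot plate, deck 80 x 80 x 5 mm, on two blue runners 8 wide, 10 high along its edges at own y = +-36 mm; total height 15 mm, about 0.08 kg. Between the runners a tunnel 64 mm wide, 10 mm high runs along own x, open at both ends: the lifter's blade goes in there. Origin: centre of the underside, at the runners' feet; z up.
- reagent: Bystander: amber bottle, 60 mm across, 130 mm high; origin at its foot.
- jar: Bystander: jar with blue cap, 64 mm across, 75 mm high; origin at its foot.
- tuberack: Bystander: white rack 60 x 170 mm holding tubes up to 124 mm high; origin at the centre of its underside.

How it is judged:
By the outcome, as a careful person would: the job done as asked, in the order asked, and still so for the second after the job is handed in, with the robot touching nothing.
Of plate1, plate2, plate3 only 2 to 3 are there at a start; the rules pass over those that are not, and their reading is None.
At some moment in a run one of plate1, plate2, plate3 may be knocked a few centimetres aside while the robot is not near it.
It also fails if it takes over 210 s, if anything falls off the work surface, if the arm or the gripper's body presses on something with over 40 N, if the wrist force passes 120 N, or if a joint passes its speed limit or range.

## Working session

There is one attempt and no reset: what is moved stays moved. The work goes in short steps, Python scripts to look and compute and a shell command to move; the robot and the scene stay as the last step left them, time stands still between calls to the robot, and variables do not carry over. Pictures are saved under pics/ and viewed, at most 14 in all, crops included, and the job is handed in when it is done.

```bash
ls; mkdir -p pics; python3 - <<'E'
from bench import robot
import cv2,numpy as np
for n in("scene","top"):
    s=robot.snapshot(n); cv2.imwrite(f"pics/{n}0.png",s["color"]); print(n,s["fx"],s["fy"],s["cx"],s["cy"]); print(np.round(s["extrinsics"],4).tolist())
print(robot.get_obs())
E
```

```text
bench.py
nudge.py
pics
scene 454.2408778996425 454.2408778996425 278.3473414353109 210.27645021747003
[[0.0618, 0.998, 0.0163, -0.0831], [0.5821, -0.0228, -0.8128, -0.1664], [-0.8108, 0.0597, -0.5823, 2.0972], [0.0, 0.0, 0.0, 1.0]]
top 448.7377258808589 448.7377258808589 270.3559646369687 205.64750877935967
[[0.0077, -0.9999, 0.0086, 0.025], [-0.989, -0.0089, -0.1476, 0.5855], [0.1477, -0.0073, -0.989, 1.6859], [0.0, 0.0, 0.0, 1.0]]
{'time': 0.1, 'joint_positions': array([-1.20809104e+00,  8.78887605e-02,  1.37207554e+00,  3.16780757e-05,
        1.68359246e+00, -1.03058500e-01]), 'qvel': array([-2.28758410e-03, -6.24705155e-05, -2.90761608e-03, -3.51161959e-04,
       -1.08976611e-03,  6.36494033e-04]), 'joint_torque': array([ 3.88167900e-03, -3.41249835e+01, -3.03301191e+01,  7.23056286e-02,
        3.04028217e-02, -1.01256078e-04]), 'tool_pos': array([ 0.24686212, -0.49094691,  0.20443102]), 'ee_rot': array([-3.13964220e+00, -2.33376537e-04,  4.65767096e-01]), 'wrist_force': array([-1.07062513,  0.35463923, -0.76731038]), 'wrist_torque': array([ 0.05707352, -0.03016653, -0.03267617]), 'finger_force': 0.0, 'width': 0.09375076776014728}
```
View pics/scene0.png

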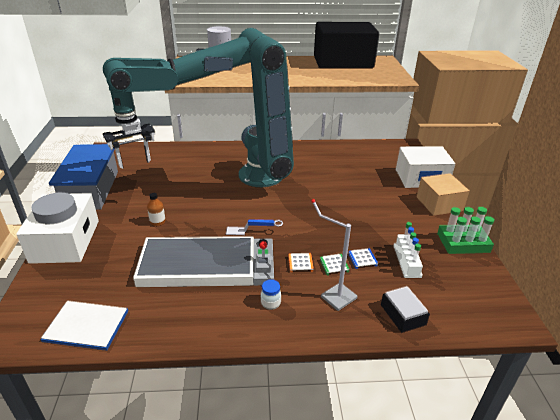

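View pics/top0.png

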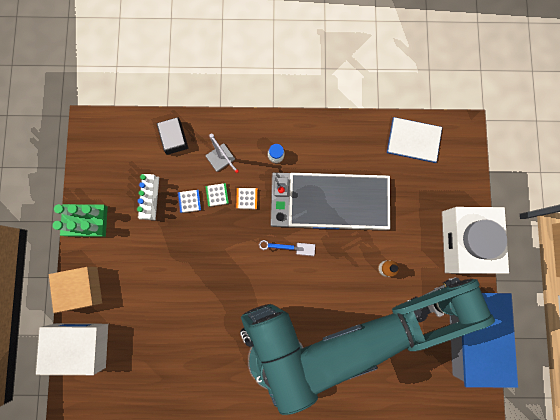

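The scene shows three plates (orange, green, blue runners) at top px (247,198), (217,195), (189,201). The lifter is at (290,247), blade to the right (-y). The warmer is at (335,202) with its control end to the left, and the hook stand is at (220,155) with its tip at (236,170). I'll take zoomed crops next.

```bash
python3 - <<'E'
import cv2,numpy as np
a=cv2.imread("pics/top0.png")[125:265,165:400]; b=cv2.imread("pics/scene0.png")[190:315,215:415]
cv2.imwrite("pics/topz.png",cv2.resize(a,None,fx=3.4,fy=3.4,interpolation=cv2.INTER_CUBIC)); cv2.imwrite("pics/scz.png",cv2.resize(b,None,fx=4,fy=4,interpolation=cv2.INTER_CUBIC))
E
```

View pics/topz.png

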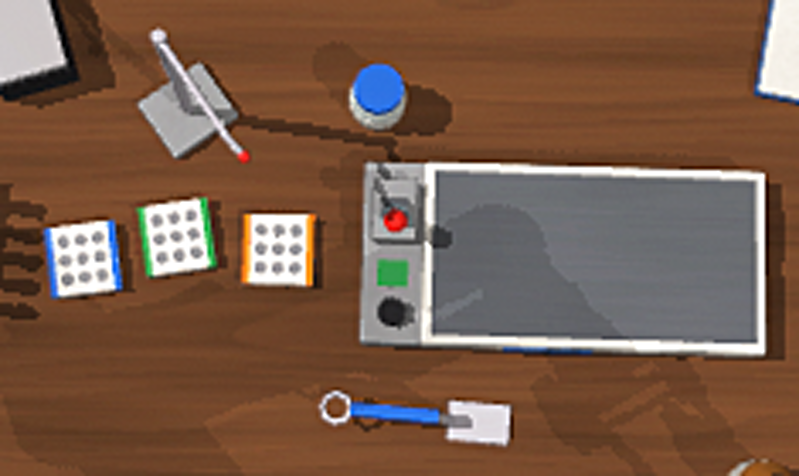

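View pics/scz.png

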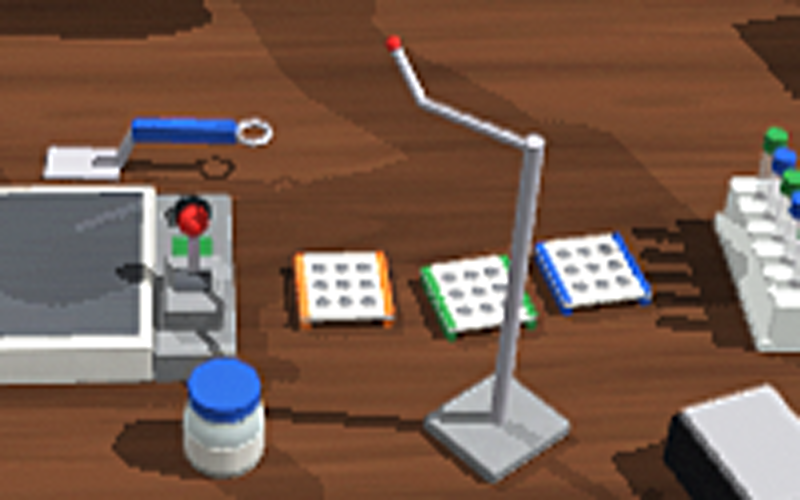

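```bash
cat > h.py <<'E'
import cv2,numpy as np
from bench import robot
class V:
    def __init__(s,n):
        d=robot.snapshot(n); s.im=d["color"]; s.n=n; E=d["extrinsics"]; s.R=E[:3,:3]; s.c=-s.R.T@E[:3,3]
        s.K=np.array([[d["fx"],0,d["cx"]],[0,d["fy"],d["cy"]],[0,0,1]]); s.P=s.K@E[:3]
        s.hsv=cv2.cvtColor(s.im,cv2.COLOR_BGR2HSV)
    def plane(s,uv,z):
        uv=np.atleast_2d(uv); r=np.c_[uv,np.ones(len(uv))]@np.linalg.inv(s.K).T@s.R
        return (s.c+r*((z-s.c[2])/r[:,2])[:,None])[:,:2]
    def px(s,p):
        q=np.atleast_2d(p); q=np.c_[q,np.ones(len(q))]@s.P.T; return q[:,:2]/q[:,2:]
    def mask(s,lo,hi): return cv2.inRange(s.hsv,np.array(lo),np.array(hi))
    def blobs(s,m,amin=8):
        n,l,st,ce=cv2.connectedComponentsWithStats(m,connectivity=8)
        return [(st[i,4],ce[i],np.argwhere(l==i)[:,::-1].astype(float)) for i in range(1,n) if st[i,4]>=amin]
def tri(a,b,pa,pb):
    X=cv2.triangulatePoints(a.P,b.P,np.array(pa,float).reshape(2,1),np.array(pb,float).reshape(2,1)); return (X[:3]/X[3]).ravel()
COL=dict(red=((0,150,120),(5,255,255)),orange=((8,180,180),(20,255,255)),green=((45,120,90),(85,255,255)),blue=((103,150,130),(120,255,255)))
ROI=dict(scene=(215,190,415,315),top=(165,125,400,265))
E
python3 - <<'E'
from h import *
for n in("scene","top"):
    v=V(n); x0,y0,x1,y1=ROI[n]
    for c,(lo,hi) in COL.items():
        m=v.mask(lo,hi); k=np.zeros_like(m); k[y0:y1,x0:x1]=m[y0:y1,x0:x1]
        for a,ce,p in v.blobs(k,4):
            (cx,cy),(w,h),_=cv2.minAreaRect(p.astype(np.float32)); print(n,c,a,ce.round(1),np.round([w,h],1),'z0',v.plane(ce,.012)[0].round(3))
E
```

```text
scene red 11 [312.7 200.2] [2.7 3.1] z0 [0.238 0.213]
scene red 42 [262.9 244.6] [7. 6.] z0 [ 0.519 -0.006]
scene orange 4 [289.2 253.8] [2. 1.] z0 [0.574 0.087]
scene orange 32 [310.9 260.2] [14.5  2. ] z0 [0.612 0.16 ]
scene orange 11 [289.6 261.1] [7. 1.] z0 [0.613 0.085]
scene green 18 [409.  223.5] [3. 4.] z0 [0.415 0.573]
scene green 13 [412.6 233.6] [3. 3.] z0 [0.478 0.568]
scene green 17 [259.4 251.4] [4. 3.] z0 [ 0.556 -0.02 ]
scene green 13 [265.9 251.3] [4. 2.] z0 [0.557 0.004]
scene green 4 [340.8 254.8] [2.2 0.9] z0 [0.587 0.271]
scene green 31 [324.7 265.8] [18.4  2.5] z0 [0.643 0.205]
scene green 12 [346.9 265.8] [5.4 1.8] z0 [0.646 0.283]
scene blue 67 [261.5 220.9] [ 2. 25.] z0 [ 0.374 -0.006]
scene blue 18 [411.  228.7] [4.9 3.1] z0 [0.448 0.571]
scene blue 6 [413.5 239. ] [2. 1.] z0 [0.51  0.561]
scene blue 27 [372.4 255.3] [15.6  1.7] z0 [0.596 0.385]
scene blue 27 [352.4 257.7] [14.8  2.2] z0 [0.605 0.31 ]
scene blue 4 [356.5 267.5] [1. 1.] z0 [0.656 0.314]
scene blue 206 [271.  286.4] [14. 17.] z0 [0.734 0.013]
top red 9 [236.6 170.8] [2.1 2.8] z0 [0.729 0.165]
top red 32 [281.  189.7] [5. 6.] z0 [ 0.654 -0.012]
top orange 33 [236.6 198.9] [19.  1.] z0 [0.616 0.162]
top orange 34 [255.7 198.8] [ 1.9 20.1] z0 [0.617 0.087]
top green 43 [225.8 192.7] [20.2  2. ] z0 [0.64  0.205]
top green 27 [206.9 195.1] [19.2  1.3] z0 [0.629 0.279]
top green 63 [280. 205.] [6. 8.] z0 [ 0.593 -0.008]
top blue 161 [276.  150.5] [13.4 13.4] z0 [0.813 0.009]
top blue 39 [198.3 199.6] [19.2  2. ] z0 [0.611 0.313]
top blue 29 [179.6 201.8] [19.1  1.3] z0 [0.602 0.386]
top blue 95 [280.5 245.9] [25.3  3.8] z0 [ 0.433 -0.011]
```

```bash
cat > m1.py <<'E'
from h import *
a,b=V("top"),V("scene")
T=lambda p:np.array(p)/3.4+[165,125]-.35
S=lambda p:np.array(p)/4+[215,190]-.375
def pr(n,x): print(n,np.round(x,4).tolist())
pr("switch",tri(a,b,(281,189.7),(262.9,244.6))); tip=tri(a,b,(236.6,170.8),(312.7,200.2)); pole=tri(a,b,T((158,36)),S((534,143)))
pr("tip",tip); pr("poletop",pole); d=tip-pole; pr("stand -x dir",[np.arctan2(d[1],d[0]),np.hypot(*d[:2])])
pr("bar",tri(a,b,(280.5,245.9),(261.5,220.9))); pr("eye",tri(a,b,T((336,408)),S((255,132))))
for n,(x,y,w,h) in dict(bar=(262,238,38,14)).items():
    m=a.mask(*COL["blue"]); p=[q for ar,c,q in a.blobs(m) if abs(c[0]-280.5)<3 and abs(c[1]-246)<3][0]
    w=a.plane(p,.055); l=cv2.fitLine(w.astype(np.float32),cv2.DIST_L2,0,.001,.001).ravel(); pr("bar c/yaw",[*w.mean(0),np.arctan2(l[1],l[0]),*np.ptp(w,axis=0)])
pr("blade",a.plane(T([(480,423),(447,402),(511,405),(508,444),(446,440)]),.004))
f=a.plane(T([(437,172),(757,182),(755,345),(432,335)]),.044); pr("field",f); pr("c",f.mean(0))
pr("case",a.plane(T([(429,165),(765,172),(765,344),(424,344)]),.044))
wr=[(0,1),(3,2)]; pr("yaw",[np.arctan2(*(f[i]-f[j])[::-1]) for i,j in wr])
pr("field scene",b.plane(S([(143,188),(140,339)]),.044))
for c,top in dict(orange=[(236.6,198.9),(255.7,198.8)],green=[(206.9,195.1),(225.8,192.7)],blue=[(179.6,201.8),(198.3,199.6)]).items():
    w=a.plane(top,.012); e=w[0]-w[1]; pr(c,[*w.mean(0),np.arctan2(-e[0],e[1])])
E
python3 m1.py
```

```text
switch [0.6357, -0.0092, 0.1097]
tip [0.6618, 0.1435, 0.3032]
poletop [0.7843, 0.2313, 0.2973]
stand -x dir [-2.5199, 0.1507]
bar [0.4302, -0.0088, 0.0542]
eye [0.4348, 0.0553, 0.0475]
bar c/yaw [0.43, -0.0099, 1.4946, 0.0184, 0.0945]
blade [[0.4217, -0.1097], [0.4453, -0.0719], [0.4425, -0.1453], [0.398, -0.1416], [0.402, -0.0708]]
field [[0.7056, -0.0581], [0.6974, -0.425], [0.5098, -0.4169], [0.518, -0.0525]]
c [0.6077, -0.2381]
case [[0.7137, -0.0489], [0.7092, -0.4345], [0.511, -0.4283], [0.5077, -0.0435]]
yaw [1.5485, 1.5483]
field scene [[0.5102, -0.0512], [0.7075, -0.056]]
orange [0.6161, 0.125, 0.0144]
green [0.6348, 0.2425, 0.1378]
blue [0.6067, 0.3492, 0.1282]
```

Careful with the scale: shifts go in units of 25 mm and turns go in units of 0.2 rad. That gives: -0.114 rad is -0.57.

```bash
cat > go.py <<'E'
# go.py tcp x y z yaw | go.py lift x y z yaw (lifter origin pose): turn needed, then tool-axis shift after the turn
import sys,numpy as np
from bench import robot
k=sys.argv[1]; x,y,z,w=map(float,sys.argv[2:6]); o=robot.get_obs(); p=o["tool_pos"]; yaw=o["ee_rot"][2]
if k=="lift": x-=.085*np.cos(w); y-=.085*np.sin(w); z+=.026; w+=np.pi
t=-((w-yaw+np.pi)%(2*np.pi)-np.pi); c,s=np.cos(w),np.sin(w); d=np.array([x,y,z])-p
print("turn %.4f  shift %.4f %.4f %.4f | j6 %.2f t %.1f"%(t,c*d[0]+s*d[1],s*d[0]-c*d[1],-d[2],o["joint_positions"][5],o["time"]), "tilt",o["ee_rot"][:2].round(3))
E
echo '{"offsets":[[0.094,0,0,0,-0.57],[0.094,0,0,0,-0.57],[0.094,0,0,0,-0.57],[0.094,0,0,0,-0.57],[0.094,0,0,0,-0.57],[0.094,0,0,0,-0.57],[0.094,0,0,0,-0.57],[0.094,0,0,0,-0.57],[0.094,0,0,0,-0.565],[0.094,0,0,0,0]]}' | python3 nudge.py; python3 go.py tcp .429 -.023 .026 1.491
```

```text
time: 1.13
tool_pos: [0.247, -0.4914, 0.2054]
ee_rot: [-3.142, -0.0, 1.493]
wrist_force: [-0.1, 0.4, 0.4]
width: 0.0942
finger_force: 0.0
turn 0.0016  shift 0.4814 0.1441 0.1794 | j6 -1.13 t 1.1 tilt [-3.142 -0.   ]
```

Scaled: 0.009 m is 0.36, 0.03 m is 1.2.

```bash
echo '{"offsets":[[0.06,1.2,0.36,0,0],[0.06,1.2,0.36,0,0],[0.06,1.2,0.36,0,0],[0.06,1.2,0.36,0,0],[0.06,1.2,0.36,0,0],[0.06,1.2,0.36,0,0],[0.06,1.2,0.36,0,0],[0.06,1.2,0.36,0,0],[0.06,1.2,0.36,0,0],[0.06,1.2,0.36,0,0],[0.06,1.2,0.36,0,0],[0.06,1.2,0.36,0,0],[0.06,1.2,0.36,0,0],[0.06,1.2,0.36,0,0],[0.06,1.2,0.36,0,0],[0.06,1.2,0.36,0,0],[0.06,0,0,0,0],[0.06,0,0,0,0]]}' | python3 nudge.py; python3 go.py tcp .429 -.023 .026 1.491
```

```text
time: 2.63
tool_pos: [0.429, -0.0234, 0.2054]
ee_rot: [-3.141, 0.0, 1.492]
wrist_force: [0.3, 0.5, 0.7]
width: 0.0601
finger_force: 0.0
turn 0.0011  shift 0.0004 -0.0001 0.1794 | j6 -0.11 t 2.6 tilt [-3.141  0.   ]
```

Scaled: 0.03 m is 1.2, 0.02 m is 0.8.

```bash
echo '{"offsets":[[0.06,0,0,1.2,0],[0.06,0,0,1.2,0],[0.06,0,0,1.2,0],[0.06,0,0,1.2,0],[0.06,0,0,1.2,0],[0.06,0,0,0.8,0],[0.06,0,0,0.36,0],[0.06,0,0,0,0],[0.0,0,0,0,0],[0.0,0,0,0,0],[0,0,0,0,0],[0,0,0,0,0],[0,0,0,0,0],[0,0,0,0,0],[0,0,0,0,0],[0,0,0,0,0]]}' | python3 nudge.py; python3 go.py tcp .429 -.023 .026 1.491
```

```text
time: 3.97
tool_pos: [0.4288, -0.0245, 0.0266]
ee_rot: [-3.141, 0.0, 1.491]
wrist_force: [-0.9, 0.6, 1.5]
width: 0.0147
finger_force: 29.8
turn -0.0001  shift 0.0015 0.0001 0.0006 | j6 -0.11 t 4.0 tilt [-3.141  0.   ]
```

Scaled: -0.03 m is -1.2, -0.118 rad is -0.59.

```bash
echo '{"offsets":[[0,0,0,-1.2,0],[0,0,0,-1.2,0],[0,0,0,-1.2,0],[0,0,0,-1.2,0],[0,0,0,0,-0.59],[0,0,0,0,-0.59],[0,0,0,0,-0.59],[0,0,0,0,-0.59],[0,0,0,0,-0.59],[0,0,0,0,-0.59],[0,0,0,0,-0.59],[0,0,0,0,-0.59],[0,0,0,0,-0.59],[0,0,0,0,-0.59],[0,0,0,0,-0.59],[0,0,0,0,-0.59],[0,0,0,0,-0.59],[0,0,0,0,-0.58],[0,0,0,0,0]]}' | python3 nudge.py; python3 go.py lift .47 .125 .1 .014
python3 - <<'E'
from h import *
for n in("top","scene"):
    v=V(n); p=robot.get_obs()["tool_pos"]; c=v.px(p+[.05,0,0])[0].astype(int); print(n,c)
    q=v.im[c[1]-40:c[1]+40,c[0]-52:c[0]+52]; cv2.imwrite(f"pics/l_{n}.png",cv2.resize(q,None,fx=5,fy=5,interpolation=cv2.INTER_CUBIC))
a,b=cv2.imread("pics/l_top.png"),cv2.imread("pics/l_scene.png"); cv2.imwrite("pics/l.png",cv2.resize(np.hstack([a,b]),(800,308)))
E
```

```text
time: 5.55
tool_pos: [0.4284, -0.0243, 0.1458]
ee_rot: [3.141, -0.001, -3.14]
wrist_force: [-0.2, 0.5, -1.5]
width: 0.0146
finger_force: 30.0
turn -0.0128  shift 0.0414 0.1487 0.0198 | j6 -1.76 t 5.5 tilt [ 3.141e+00 -1.000e-03]
top [285 230]
scene [257 208]
```

View pics/l.png

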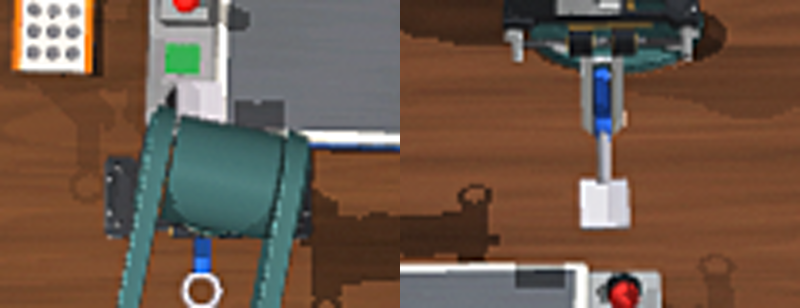

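```bash
cat > plates.py <<'E'
from h import *
def find(zs=.012):
    v=V("top"); r={}
    for c in("orange","green","blue"):
        L=[(ce,len(p)) for ar,ce,p in v.blobs(v.mask(*COL[c]),12) if max(cv2.minAreaRect(p.astype(np.float32))[1])>12 and min(cv2.minAreaRect(p.astype(np.float32))[1])<3.6 and ar<75]
        for i in range(len(L)):
            for j in range(i):
                for z in (.012,.056):
                    w=v.plane([L[i][0],L[j][0]],z); w=w[np.argsort(w[:,1])]; e=w[1]-w[0]
                    if z==(.056 if w[:,1].mean()<-.04 else .012) and .068<np.hypot(*e)<.082: r[c]=np.round([*w.mean(0),np.arctan2(-e[0],e[1]),np.hypot(*e)],4)
    return r
if __name__=="__main__":
    for k,x in find().items(): print(k,x)
E
python3 plates.py; python3 - <<'E'
from h import *
b=V("scene"); p=robot.get_obs()["tool_pos"]
print("tip edge px",b.px(p+[.12,0,-.0266+.004]),"rear",b.px(p+[.05,0,-.0226]),"seen front row 227.3 rear 214.8 col 258.3")
E
```

```text
orange [0.618  0.1247 0.0311 0.0738]
green [0.6345 0.2425 0.1377 0.0746]
blue [0.607  0.3493 0.1401 0.0739]
tip edge px [[257.765304   225.55311853]] rear [[257.27788606 213.70729236]] seen front row 227.3 rear 214.8 col 258.3
```

```bash
python3 go.py lift .515 .1227 .0036 .02
```

```text
turn -0.0228  shift -0.0042 0.1454 0.1166 | j6 -1.76 t 5.8 tilt [ 3.142e+00 -1.000e-03]
```

```bash
echo '{"offsets":[[0,0,0,0,-0.115],[0,0,1.2,0,0],[0,0,1.2,0,0],[0,0,1.2,0,0],[0,0,1.2,0,0],[0,0,1,0,0],[0,-0.16,0,0,0],[0,0,0,1.2,0],[0,0,0,1.2,0],[0,0,0,1.2,0],[0,0,0,0.8,0],[0,0,0,0.24,0],[0,0,0,0,0],[0,0,0,0,0]]}' | python3 nudge.py; python3 go.py lift .515 .1227 .0036 .02;python3 go.py lift .610 .1246 .0036 .02; python3 plates.py
```

```text
time: 6.92
tool_pos: [0.4307, 0.1204, 0.0315]
ee_rot: [-3.142, 0.002, -3.12]
wrist_force: [-0.4, -0.8, -1.8]
width: 0.0149
finger_force: 30.0
turn 0.0018  shift 0.0007 0.0007 0.0019 | j6 -1.45 t 6.9 tilt [-3.142e+00  2.000e-03]
turn 0.0018  shift -0.0943 0.0007 0.0019 | j6 -1.45 t 6.9 tilt [-3.142e+00  2.000e-03]
orange [0.6161 0.1249 0.012  0.0752]
green [0.6341 0.2423 0.1603 0.0746]
blue [0.6065 0.3492 0.1555 0.0738]
```

Scaled: 0.002 m is 0.08, -0.012 m is -0.48.

```bash
echo '{"offsets":[[0,0,0.024,0.08,0],[0,0,0,0,0],[0,-0.48,0,0,0],[0,-0.48,0,0,0],[0,-0.48,0,0,0],[0,-0.48,0,0,0],[0,0,0,0,0]]}' | python3 nudge.py; python3 go.py lift .609 .1246 .0036 .02
```

```text
time: 7.55
tool_pos: [0.4803, 0.1223, 0.0296]
ee_rot: [3.141, 0.004, -3.12]
wrist_force: [0.6, 0.1, -0.5]
width: 0.0148
finger_force: 30.0
turn 0.0019  shift -0.0437 -0.0003 -0.0000 | j6 -1.46 t 7.5 tilt [3.141 0.004]
```

Scaled: -0.01 m is -0.4, -0.008 m is -0.32.

```bash
echo '{"offsets":[[0,-0.4,0,0,0],[0,-0.4,0,0,0],[0,-0.4,0,0,0],[0,-0.32,0,0,0],[0,-0.2,0,0,0],[0,0,0,0,0],[0,0,0,0,0]]}' | python3 nudge.py; python3 go.py lift .609 .1246 .0036 .02; python3 plates.py
```

```text
time: 8.13
tool_pos: [0.5207, 0.1232, 0.0283]
ee_rot: [-3.141, -0.001, -3.119]
wrist_force: [-0.5, 0.2, -0.7]
width: 0.0149
finger_force: 30.0
turn 0.0021  shift -0.0033 -0.0003 -0.0013 | j6 -1.47 t 8.1 tilt [-3.141e+00 -1.000e-03]
green [0.6401 0.2434 0.287  0.0751]
blue [0.6071 0.3493 0.138  0.0738]
```

Scaled: -0.01 m is -0.4, -0.014 m is -0.56.

```bash
echo '{"offsets":[[0,-0.08,0,0,0],[0,0,0,-0.12,0],[0,0,0,-0.24,0],[0,0,0,-0.4,0],[0,0,0,-0.56,0],[0,0,0,-0.56,0],[0,0,0,-0.56,0],[0,0,0,-0.56,0],[0,0,0,-0.56,0],[0,0,0,-0.56,0],[0,0,0,-0.56,0],[0,0,0,-0.56,0],[0,0,0,-0.32,0],[0,0,0,-0.12,0],[0,0,0,0,0],[0,0,0,0,0]]}' | python3 nudge.py;python3 - <<'E'
from h import *
v=V("scene"); c=v.px([.6,.12,.15])[0].astype(int); cv2.imwrite("pics/p1.png",cv2.resize(v.im[c[1]-60:c[1]+60,c[0]-80:c[0]+80],None,fx=4,fy=4,interpolation=cv2.INTER_CUBIC))
E
```

```text
time: 9.52
tool_pos: [0.5223, 0.1232, 0.17]
ee_rot: [-3.141, -0.001, -3.119]
wrist_force: [-0.7, -0.9, -2.5]
width: 0.0146
finger_force: 30.0
```

View pics/p1.png

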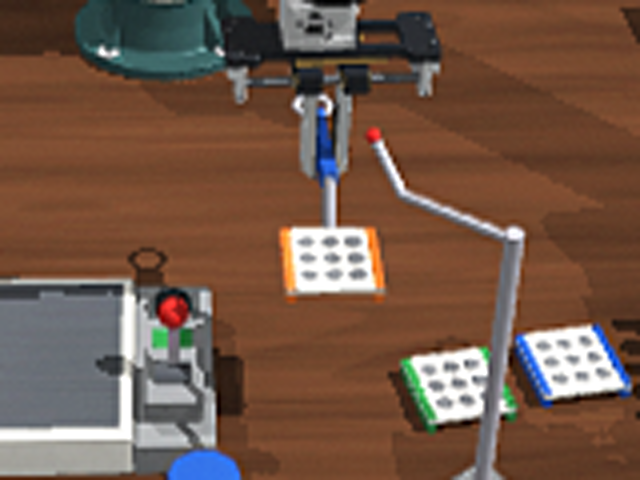

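```bash
echo '{"offsets":[[0,0,0,-0.32,0.05],[0,0,0,-0.32,0.1],[0,0,0,-0.16,0.06],[0,0,-0.2,0,0],[0,0,-0.4,0,0],[0,0,-0.6,0,0],[0,0,-0.8,0,0],[0,0,-0.8,0,0],[0,0,-0.8,0,0],[0,0,-0.8,0,0],[0,0,-0.8,0,0],[0,0,-0.8,0,0],[0,0,-0.8,0,0],[0,0,-0.8,0,0],[0,0,-0.8,0,0],[0,0,-0.8,0,0],[0,0,-0.8,0,0],[0,0,-0.8,0,0],[0,0,-0.8,0,0]]}' | python3 nudge.py; python3 go.py lift .598 -.338 .1 -.022
```

```text
time: 11.15
tool_pos: [0.5161, -0.1686, 0.1901]
ee_rot: [-3.141, -0.001, 3.121]
wrist_force: [-0.8, 0.5, -3.0]
width: 0.015
finger_force: 30.0
turn 0.0014  shift -0.0006 -0.1676 0.0641 | j6 -1.97 t 11.2 tilt [-3.141e+00 -1.000e-03]
```

Scaled: -0.02 m is -0.8, -0.015 m is -0.6.

```bash
echo '{"offsets":[[0,0,-0.8,0,0],[0,0,-0.8,0,0],[0,0,-0.8,0,0],[0,0,-0.8,0,0],[0,0,-0.8,0,0],[0,0,-0.8,0,0],[0,0,-0.6,0,0],[0,0,-0.4,0,0],[0,0,-0.2,0,0],[0,0,0,0,0],[0,0,0,0,0]]}' | python3 nudge.py; python3 go.py lift .599 -.338 .052 -.022
```

```text
time: 12.07
tool_pos: [0.5139, -0.3162, 0.1904]
ee_rot: [3.141, -0.0, 3.122]
wrist_force: [0.2, 0.5, -2.6]
width: 0.0149
finger_force: 30.0
turn 0.0024  shift -0.0005 -0.0199 0.1124 | j6 -2.20 t 12.1 tilt [ 3.141 -0.   ]
```

```bash
echo '{"offsets":[[0,0,-0.32,0,0],[0,0,-0.32,0,0],[0,0,-0.16,0,0],[0,0,0,0.4,0],[0,0,0,0.64,0],[0,0,0,0.64,0],[0,0,0,0.64,0],[0,0,0,0.64,0],[0,0,0,0.56,0],[0,0,0,0.4,0],[0,0,0,0.24,0],[0,0,0,0.16,0],[0,0,0,0,0],[0,0,0,0.08,0],[0,0,0,0.08,0],[0,0,0,0.08,0],[0,0,0,0,0],[0,0,0,0,0]]}' | python3 nudge.py; python3 go.py lift .599 -.338 .048 -.022
```

```text
time: 13.57
tool_pos: [0.5137, -0.3368, 0.0768]
ee_rot: [-3.141, 0.0, 3.122]
wrist_force: [0.4, 0.5, -2.9]
width: 0.0151
finger_force: 30.0
turn 0.0022  shift -0.0003 0.0007 0.0028 | j6 -2.22 t 13.6 tilt [-3.141  0.   ]
```

```bash
echo '{"offsets":[[0,0,0,0.048,0],[0,0,0,0.048,0],[0,0,0,0.04,0],[0,0,0,0,0],[0,0,0,0,0],[0,0,0,0,0]]}' | python3 nudge.py; python3 plates.py;  python3 go.py lift .599 -.338 .048 -.022
```

```text
time: 14.07
tool_pos: [0.5136, -0.3367, 0.0732]
ee_rot: [-3.141, 0.0, 3.122]
wrist_force: [0.3, -0.5, -1.2]
width: 0.0146
finger_force: 30.0
green [0.6349 0.2425 0.181  0.0744]
blue [0.6072 0.3494 0.1093 0.0739]
turn 0.0022  shift -0.0004 0.0006 -0.0008 | j6 -2.22 t 14.1 tilt [-3.141  0.   ]
```

Weight has come off, so the plate is down. Withdrawing, lifting and returning for green.

```bash
echo '{"offsets":[[0,0.24,0,0,0],[0,0.48,0,0,0],[0,0.6,0,0,0],[0,0.6,0,0,0],[0,0.6,0,0,0],[0,0.6,0,0,0],[0,0.6,0,0,0],[0,0,0,0,0],[0,0,0,-0.8,0],[0,0,0,-1.2,0],[0,0,0,-1.2,0],[0,0,0,0,0]]}' | python3 nudge.py; python3 plates.py;  python3 go.py lift .50 .0 .15 .135
```

```text
time: 15.12
tool_pos: [0.4238, -0.3375, 0.1607]
ee_rot: [-3.132, 0.01, 3.122]
wrist_force: [0.8, -1.5, -0.3]
width: 0.0148
finger_force: 30.0
orange [ 0.6201 -0.3408 -0.1175  0.0744]
green [0.6358 0.2427 0.1705 0.0746]
blue [0.6071 0.3497 0.1115 0.0744]
turn -0.1546  shift -0.0367 0.3233 -0.0183 | j6 -2.33 t 15.2 tilt [-3.135  0.007]
```

Scaled: 0.035 m is 1.4, -0.01 m is -0.4, -0.06 rad is -0.3.

```bash
echo '{"offsets":[[0,0,0,0,-0.25],[0,0,0,0,-0.3],[0,0,0,0,-0.3],[0,0,0,-0.4,0],[0,-0.12,1.4,0,0],[0,-0.12,1.4,0,0],[0,-0.12,1.4,0,0],[0,-0.12,1.4,0,0],[0,-0.12,1.4,0,0],[0,-0.12,1.4,0,0],[0,-0.12,1.4,0,0],[0,-0.12,1.4,0,0],[0,-0.12,1.4,0,0],[0,-0.12,1.4,0,0],[0,0,1.4,0,0],[0,0,1.4,0,0],[0,0,1.4,0,0],[0,0,1.2,0,0],[0,0,0,0,0]]}' | python3 nudge.py; python3 plates.py;  python3 go.py lift .531 .2268 .0036 .15
```

```text
time: 16.75
tool_pos: [0.3761, 0.1539, 0.1628]
ee_rot: [3.138, -0.001, -2.986]
wrist_force: [-1.0, -0.4, -1.3]
width: 0.0149
finger_force: 30.0
orange [ 0.6201 -0.3408 -0.1175  0.0744]
green [0.6348 0.2424 0.143  0.0748]
blue [0.6061 0.3491 0.1409 0.0736]
turn 0.0045  shift -0.0788 0.0515 0.1331 | j6 -1.48 t 16.8 tilt [ 3.141e+00 -1.000e-03]
```

Scaled: 0.03 m is 1.2, 0.025 m is 1.

```bash
echo '{"offsets":[[0,-0.8,0.68,0,0],[0,-0.8,0.68,0,0],[0,-0.8,0.68,0,0],[0,-0.76,0,0,0],[0,0,0,1.2,0],[0,0,0,1.2,0],[0,0,0,1.2,0],[0,0,0,1,0],[0,0,0,0.48,0],[0,0,0,0.2,0],[0,0,0,0,0],[0,0,0,0,0]]}' | python3 nudge.py; python3 go.py lift .531 .2268 .0036 .15; python3 - <<'E'
from h import *
v=V("top"); a=v.im[180:240,320:400]; b=v.im[170:230,160:240]; cv2.imwrite("pics/p2.png",cv2.resize(np.hstack([a,b]),None,fx=5,fy=5,interpolation=cv2.INTER_CUBIC))
E
```

```text
time: 17.8
tool_pos: [0.449, 0.2109, 0.0317]
ee_rot: [-3.141, 0.001, -2.993]
wrist_force: [0.7, 0.1, -1.6]
width: 0.0148
finger_force: 30.0
turn -0.0013  shift 0.0015 0.0035 0.0021 | j6 -1.39 t 17.8 tilt [-3.141e+00  1.000e-03]
```

View pics/p2.png

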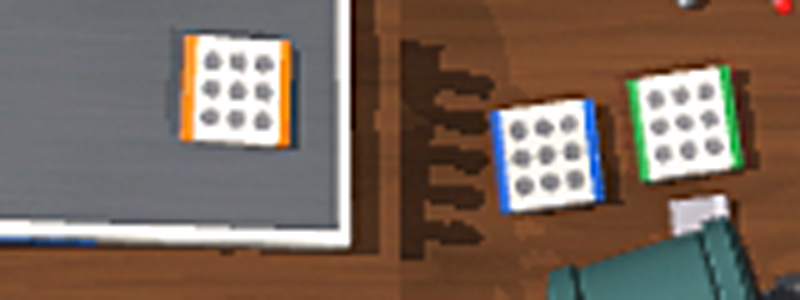

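Scaled: 0.0035 m is 0.14, -0.012 m is -0.48.

```bash
echo '{"offsets":[[0,0.06,0.14,0.08,0],[0,0,0,0,0],[0,-0.4,0,0,0],[0,-0.4,0,0,0],[0,-0.48,0,0,0],[0,-0.48,0,0,0],[0,-0.48,0,0,0],[0,-0.4,0,0,0],[0,-0.4,0,0,0],[0,-0.4,0,0,0],[0,-0.24,0,0,0],[0,-0.12,0,0,0],[0,0,0,0,0],[0,0,0,0,0]]}' | python3 nudge.py; python3 go.py lift .6261 .2412 .0036 .15
```

```text
time: 19.02
tool_pos: [0.5399, 0.2289, 0.0289]
ee_rot: [-3.141, -0.0, -2.991]
wrist_force: [1.0, -0.6, -1.1]
width: 0.0147
finger_force: 30.0
turn 0.0003  shift -0.0021 -0.0007 -0.0007 | j6 -1.42 t 19.0 tilt [-3.141 -0.   ]
```

Scaled: -0.016 m is -0.64, -0.014 m is -0.56.

```bash
echo '{"offsets":[[0,-0.04,0,0,0],[0,0,0,-0.12,0],[0,0,0,-0.24,0],[0,0,0,-0.4,0],[0,0,0,-0.56,0],[0,0,0,-0.64,0],[0,0,0,-0.64,0],[0,0,0,-0.64,0],[0,0,0,-0.64,0],[0,0,0,-0.64,0],[0,0,0,-0.64,0],[0,0,0,-0.64,0],[0,0,0,-0.4,0],[0,0,0,-0.2,0],[0,0,0,0,0],[0,0.24,0,0,0],[0,0.48,0,0,0],[0,0.48,0,0,0],[0,0.24,0,0,0],[0,0,0,0,0]]}' | python3 nudge.py; python3 go.py lift .598 -.238 .1 -.022
```

```text
time: 20.68
tool_pos: [0.5037, 0.2235, 0.1881]
ee_rot: [-3.141, -0.002, -2.991]
wrist_force: [0.1, 0.6, -2.4]
width: 0.0149
finger_force: 30.0
turn 0.1727  shift -0.0194 -0.4593 0.0621 | j6 -1.41 t 20.7 tilt [-3.141e+00 -2.000e-03]
```

```bash
echo '{"offsets":[[0,0,0,0,0.1],[0,0,0,0,0.2],[0,0,0,0,0.2],[0,0,0,0,0.2],[0,0,0,0,0.15],[0,0,0,0,0],[0,0,-0.2,0,0],[0,0,-0.4,0,0],[0,0,-0.6,0,0],[0,0,-0.8,0,0],[0,0,-0.8,0,0],[0,0,-0.8,0,0],[0,0,-0.8,0,0],[0,0,-0.8,0,0],[0,0,-0.8,0,0],[0,0,-0.8,0,0],[0,0,-0.8,0,0],[0,0,-0.8,0,0],[0,0,-0.8,0,0]]}' | python3 nudge.py; python3 go.py lift .599 -.238 .1 -.022
```

```text
time: 22.27
tool_pos: [0.5005, -0.0082, 0.1891]
ee_rot: [-3.141, 0.0, 3.121]
wrist_force: [0.2, -0.9, -2.6]
width: 0.015
finger_force: 30.0
turn 0.0018  shift -0.0185 -0.2276 0.0631 | j6 -1.68 t 22.3 tilt [-3.141  0.   ]
```

```bash
echo '{"offsets":[[0,0,-0.4,0,0],[0,-0.08,-0.6,0,0],[0,-0.08,-0.8,0,0],[0,-0.08,-0.8,0,0],[0,-0.08,-0.8,0,0],[0,-0.08,-0.8,0,0],[0,-0.08,-0.8,0,0],[0,-0.08,-0.8,0,0],[0,-0.08,-0.8,0,0],[0,-0.08,-0.8,0,0],[0,0,-0.8,0,0],[0,0,-0.6,0,0],[0,0,-0.32,0,0],[0,0,0,0,0],[0,0,0,0,0]]}' | python3 nudge.py;python3 go.py lift .599 -.238 .0475 -.022
```

```text
time: 23.52
tool_pos: [0.5143, -0.2343, 0.189]
ee_rot: [3.141, -0.0, 3.121]
wrist_force: [0.0, 0.6, -2.1]
width: 0.0149
finger_force: 30.0
turn 0.0019  shift 0.0002 -0.0018 0.1155 | j6 -2.08 t 23.5 tilt [ 3.141 -0.   ]
```

```bash
echo '{"offsets":[[0,0,-0.04,0.4,0],[0,0,0,0.64,0],[0,0,0,0.64,0],[0,0,0,0.64,0],[0,0,0,0.64,0],[0,0,0,0.56,0],[0,0,0,0.4,0],[0,0,0,0.24,0],[0,0,0,0.16,0],[0,0,0,0,0],[0,0,0,0.08,0],[0,0,0,0.06,0],[0,0,0,0.06,0],[0,0,0,0.06,0],[0,0,0,0.04,0],[0,0,0,0,0],[0,0,0,0,0]]}' | python3 nudge.py;python3 go.py lift .599 -.238 .0475 -.022
```

```text
time: 24.93
tool_pos: [0.5145, -0.2357, 0.0738]
ee_rot: [-3.141, 0.0, 3.122]
wrist_force: [-0.6, 0.9, -2.0]
width: 0.0149
finger_force: 30.0
turn 0.0021  shift 0.0005 -0.0004 0.0003 | j6 -2.08 t 24.9 tilt [-3.141  0.   ]
```

```bash
echo '{"offsets":[[0,0.24,0,0,0],[0,0.48,0,0,0],[0,0.6,0,0,0],[0,0.6,0,0,0],[0,0.6,0,0,0],[0,0.6,0,0,0],[0,0.6,0,0,0],[0,0,0,0,0],[0,0,0,-0.8,0],[0,0,0,-1.2,0],[0,0,0,-1.2,0],[0,0,0,0,-0.25],[0,0,0,0,-0.3],[0,0,0,0,-0.25],[0,0,0,0,0]]}' | python3 nudge.py; python3 plates.py;  python3 go.py lift .503 .335 .1 .135
```

```text
time: 26.18
tool_pos: [0.422, -0.2339, 0.1541]
ee_rot: [-3.141, 0.001, -3.001]
wrist_force: [0.4, 0.3, -1.8]
width: 0.0147
finger_force: 30.0
orange [ 0.6201 -0.3408 -0.1175  0.0744]
green [ 0.6201 -0.2402 -0.0899  0.0752]
blue [0.6065 0.3495 0.1285 0.0743]
turn 0.0043  shift -0.0720 0.5527 0.0278 | j6 -2.33 t 26.2 tilt [-3.141e+00  1.000e-03]
```

Careful with the scale: shifts go in units of 25 mm and turns go in units of 0.2 rad. That gives: 0.035 m is 1.4, 0.028 m is 1.12.

```bash
echo '{"offsets":[[0,-0.16,1.4,0,0],[0,-0.16,1.4,0,0],[0,-0.16,1.4,0,0],[0,-0.16,1.4,0,0],[0,-0.16,1.4,0,0],[0,-0.16,1.4,0,0],[0,-0.16,1.4,0,0],[0,-0.16,1.4,0,0],[0,-0.2,1.4,0,0],[0,-0.2,1.4,0,0],[0,-0.2,1.4,0,0],[0,-0.2,1.4,0,0],[0,-0.2,1.4,0,0],[0,-0.2,1.4,0,0],[0,-0.2,1.4,0,0],[0,-0.2,1.12,0,0],[0,0,0,0,0],[0,0,0,0,0]]}' | python3 nudge.py; python3 plates.py;  python3 go.py lift .5024 .3357 .0036 .132
```

```text
time: 27.73
tool_pos: [0.415, 0.325, 0.1529]
ee_rot: [-3.141, -0.001, -3.0]
wrist_force: [-0.4, -0.3, -1.6]
width: 0.0149
finger_force: 30.0
orange [ 0.6201 -0.3408 -0.1157  0.0743]
green [ 0.6201 -0.2403 -0.0886  0.0749]
blue [0.6065 0.3495 0.1279 0.0743]
turn 0.0084  shift -0.0030 0.0003 0.1234 | j6 -1.16 t 27.8 tilt [-3.14e+00 -1.00e-03]
```

Scaled: 0.03 m is 1.2, 0.022 m is 0.88, 0.008 rad is 0.04.

```bash
echo '{"offsets":[[0,-0.12,0,1.2,0.04],[0,0,0,1.2,0],[0,0,0,1.2,0],[0,0,0,0.88,0],[0,0,0,0.32,0],[0,0,0,0.14,0],[0,0,0,0,0],[0,0,0,0,0]]}' | python3 nudge.py; python3 plates.py;  python3 go.py lift .5976 .3483 .0036 .132
```

```text
time: 28.45
tool_pos: [0.4197, 0.3245, 0.0319]
ee_rot: [3.14, 0.003, -3.01]
wrist_force: [-0.4, -0.7, -1.4]
width: 0.0147
finger_force: 30.0
orange [ 0.6201 -0.3408 -0.1175  0.0744]
green [ 0.6198 -0.2402 -0.0806  0.075 ]
blue [0.6067 0.3495 0.1228 0.0742]
turn -0.0004  shift -0.0943 -0.0001 0.0026 | j6 -1.15 t 28.5 tilt [3.14  0.004]
```

Scaled: -0.012 m is -0.48, -0.01 m is -0.4.

```bash
echo '{"offsets":[[0,0,0,0.08,0],[0,0,0,0,0],[0,-0.4,0,0,0],[0,-0.4,0,0,0],[0,-0.48,0,0,0],[0,-0.48,0,0,0],[0,-0.48,0,0,0],[0,-0.4,0,0,0],[0,-0.4,0,0,0],[0,-0.4,0,0,0],[0,-0.24,0,0,0],[0,-0.12,0,0,0],[0,0,0,0,0],[0,0,0,0,0]]}' | python3 nudge.py; python3 go.py lift .5976 .3483 .0036 .132
```

```text
time: 29.67
tool_pos: [0.5124, 0.3368, 0.0279]
ee_rot: [-3.141, -0.0, -3.009]
wrist_force: [0.6, -0.5, -0.5]
width: 0.0149
finger_force: 30.0
turn 0.0002  shift -0.0010 0.0002 -0.0017 | j6 -1.21 t 29.7 tilt [-3.141 -0.   ]
```

```bash
echo '{"offsets":[[0,-0.04,0,0,0],[0,0,0,-0.12,0],[0,0,0,-0.24,0],[0,0,0,-0.4,0],[0,0,0,-0.56,0],[0,0,0,-0.64,0],[0,0,0,-0.64,0],[0,0,0,-0.64,0],[0,0,0,-0.64,0],[0,0,0,-0.64,0],[0,0,0,-0.64,0],[0,0,0,-0.64,0],[0,0,0,-0.4,0],[0,0,0,-0.24,0],[0,0,0,0,0],[0,0,0,0,0.1],[0,0,0,0,0.2],[0,0,0,0,0.2],[0,0,0,0,0.2],[0,0,0,0,0.07]]}' | python3 nudge.py; python3 go.py lift .599 -.138 .1 -.022
```

```text
time: 31.33
tool_pos: [0.5128, 0.3366, 0.1871]
ee_rot: [-3.14, -0.003, 3.118]
wrist_force: [-0.1, -0.1, -3.3]
width: 0.0149
finger_force: 30.0
turn -0.0018  shift -0.0116 -0.4726 0.0611 | j6 -1.06 t 31.3 tilt [-3.14e+00 -3.00e-03]
```

Scaled: -0.02 m is -0.8, -0.015 m is -0.6.

```bash
echo '{"offsets":[[0,0,0,0,0],[0,0,-0.2,0,0],[0,0,-0.4,0,0],[0,0,-0.6,0,0],[0,0,-0.8,0,0],[0,0,-0.8,0,0],[0,0,-0.8,0,0],[0,0,-0.8,0,0],[0,0,-0.8,0,0],[0,0,-0.8,0,0],[0,0,-0.8,0,0],[0,0,-0.8,0,0],[0,0,-0.8,0,0],[0,0,-0.8,0,0],[0,0,-0.8,0,0],[0,0,-0.8,0,0],[0,0,-0.8,0,0],[0,0,-0.8,0,0],[0,0,-0.8,0,0],[0,0,-0.8,0,0]]}' | python3 nudge.py; python3 go.py lift .599 -.138 .1 -.022
```

```text
time: 33.0
tool_pos: [0.5049, -0.0153, 0.1893]
ee_rot: [-3.141, 0.0, 3.119]
wrist_force: [0.3, -0.1, -2.6]
width: 0.015
finger_force: 30.0
turn -0.0008  shift -0.0118 -0.1206 0.0633 | j6 -1.69 t 33.0 tilt [-3.141  0.   ]
```

Scaled: -0.02 m is -0.8, -0.015 m is -0.6.

```bash
echo '{"offsets":[[0,-0.08,-0.8,0,0],[0,-0.08,-0.8,0,0],[0,-0.08,-0.8,0,0],[0,-0.08,-0.8,0,0],[0,-0.08,-0.6,0,0],[0,-0.04,-0.4,0,0],[0,0,-0.32,0,0],[0,0,-0.24,0,0],[0,0,0,0,0],[0,0,0,0,0]]}' | python3 nudge.py;python3 go.py lift .599 -.138 .0475 -.022
```

```text
time: 33.83
tool_pos: [0.5141, -0.132, 0.1891]
ee_rot: [3.141, -0.0, 3.12]
wrist_force: [0.2, -0.0, -2.0]
width: 0.0148
finger_force: 30.0
turn 0.0003  shift -0.0000 -0.0042 0.1156 | j6 -1.91 t 33.8 tilt [ 3.141 -0.   ]
```

```bash
echo '{"offsets":[[0,0,-0.12,0.4,0],[0,0,0,0.64,0],[0,0,0,0.64,0],[0,0,0,0.64,0],[0,0,0,0.64,0],[0,0,0,0.56,0],[0,0,0,0.4,0],[0,0,0,0.24,0],[0,0,0,0.16,0],[0,0,0,0,0],[0,0,0,0.08,0],[0,0,0,0.06,0],[0,0,0,0.06,0],[0,0,0,0.06,0],[0,0,0,0.04,0],[0,0,0,0,0],[0,0,0,0,0]]}' | python3 nudge.py;python3 go.py lift .599 -.138 .0475 -.022
```

```text
time: 35.25
tool_pos: [0.5145, -0.1353, 0.0738]
ee_rot: [-3.141, 0.001, 3.12]
wrist_force: [-0.6, 0.1, -1.7]
width: 0.0148
finger_force: 30.0
turn 0.0002  shift 0.0004 -0.0009 0.0003 | j6 -1.91 t 35.2 tilt [-3.141e+00  1.000e-03]
```

Scaled: -0.03 m is -1.2, -0.02 m is -0.8.

```bash
echo '{"offsets":[[0,0.24,0,0,0],[0,0.48,0,0,0],[0,0.6,0,0,0],[0,0.6,0,0,0],[0,0.6,0,0,0],[0,0.6,0,0,0],[0,0.6,0,0,0],[0,0,0,0,0],[0,0,0,-0.8,0],[0,0,0,-1.2,0],[0,0,0,-1.2,0],[0,0,0,-1.2,0],[0,0,0,0,0]]}' | python3 nudge.py; python3 plates.py; python3 - <<'E'
from h import *
a=V("top").im[130:280,200:420]; b=V("scene").im[150:300,120:340]; cv2.imwrite("pics/p3.png",cv2.resize(np.hstack([a,b]),(800,273),interpolation=cv2.INTER_CUBIC))
E
```

```text
time: 36.33
tool_pos: [0.4251, -0.1348, 0.191]
ee_rot: [-3.136, 0.013, 3.12]
wrist_force: [2.0, -0.9, -1.0]
width: 0.0149
finger_force: 30.0
orange [ 0.6201 -0.3408 -0.1175  0.0744]
green [ 0.6198 -0.2401 -0.0803  0.0752]
blue [ 0.6186 -0.1373  0.0038  0.0731]
```

View pics/p3.png

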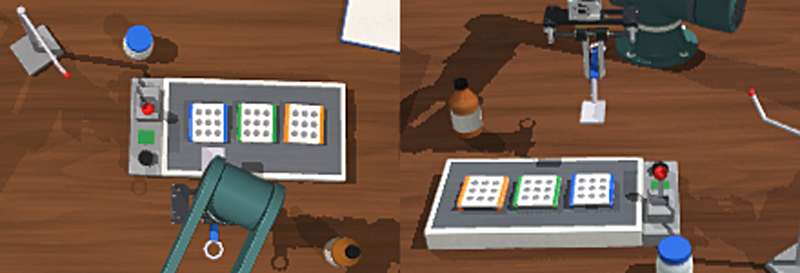

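Scaled: -0.035 m is -1.4, 0.12 rad is 0.6.

```bash
echo '{"offsets":[[0,0,0,-1.4,0],[0,0,0,-1.4,0],[0,0,0,-1.4,0],[0,0,0,-1.4,0],[0,0,0,0,0.6],[0,0,0,0,0.6],[0,0,0,0,0.6],[0,0,0,0,0.6],[0,0,0,0,0.6],[0,0,0,0,0.6],[0,0,0,0,0.6],[0,0,0,0,0.6],[0,0,0,0,0.6],[0,0,0,0,0.6],[0,0,0,0,0.6],[0,0,0,0,0.6],[0,0,0,0,0.6],[0,0,0,0,0.6],[0,0,0,0,0.6],[0,0,0,0,0.6]]}' | python3 nudge.py >/dev/null; echo '{"offsets":[[0,0,0,0,0.6],[0,0,0,0,0.6],[0,0,0,0,0.6],[0,0,0,0,0.6],[0,0,0,0,0.5],[0,0,0,0,0]]}' | python3 nudge.py; python3 go.py tcp .573 .081 .325 .62
```

```text
time: 38.65
tool_pos: [0.421, -0.1329, 0.321]
ee_rot: [-3.138, 0.002, 0.618]
wrist_force: [0.1, 0.5, -2.6]
width: 0.0148
finger_force: 30.0
turn -0.0016  shift 0.2480 -0.0858 -0.0040 | j6 0.52 t 38.6 tilt [-3.138e+00  2.000e-03]
```

Scaled: 0.025 m is 1, 0.023 m is 0.92.

```bash
echo '{"offsets":[[0,1,-0.344,0,0],[0,1,-0.344,0,0],[0,1,-0.344,0,0],[0,1,-0.344,0,0],[0,1,-0.344,0,0],[0,1,-0.344,0,0],[0,1,-0.344,0,0],[0,1,-0.344,0,0],[0,1,-0.344,0,0],[0,0.92,-0.344,-0.16,0],[0,0,0,0,0],[0,0,0,0,0]]}' | python3 nudge.py; python3 - <<'E'
from h import *
T=robot.get_obs(); p=T["tool_pos"]; w=T["ee_rot"][2]; e=p+[.078*np.cos(w),.078*np.sin(w),.0184]; print("pred eye",e.round(4),p.round(4),w)
ims=[]
for n in("top","scene"):
    v=V(n); c=v.px(e)[0]; print(n,"eye px",c.round(2)); c=c.astype(int); o=c-[25,22]; print("origin",o)
    ims.append(cv2.resize(v.im[o[1]:o[1]+44,o[0]:o[0]+50],None,fx=8,fy=8,interpolation=cv2.INTER_CUBIC))
cv2.imwrite("pics/e1.png",np.hstack(ims))
E
```

```text
time: 39.65
tool_pos: [0.5734, 0.0818, 0.3251]
ee_rot: [-3.14, 0.003, 0.624]
wrist_force: [-0.3, -0.5, -2.4]
width: 0.0148
finger_force: 30.0
pred eye [0.6367 0.1274 0.3435] [0.5734 0.0818 0.3251] 0.6238251928511598
top eye px [240.88 175.69]
origin [215 153]
scene eye px [307.45 184.8 ]
origin [282 162]
```

View pics/e1.png

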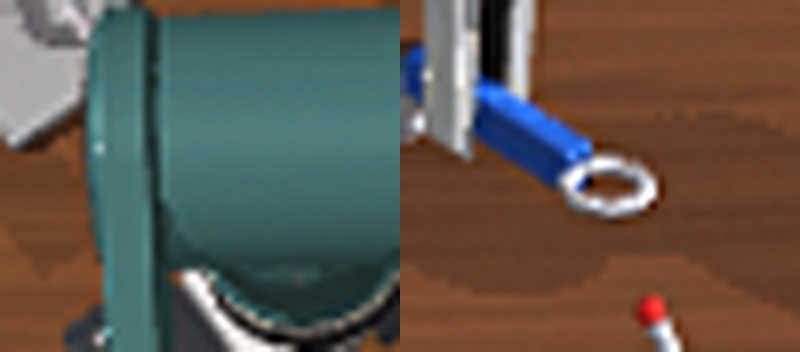

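```bash
echo '{"offsets":[[0,0.4,0.032,0,0],[0,0.4,0.032,0,0],[0,0.36,0,0,0],[0,0,0,0,0],[0,0,0,0.4,0],[0,0,0,0.4,0],[0,0,0,0,0],[0,0,0,0,0]]}' | python3 nudge.py; cat > eye.py <<'E'
import sys
from h import *
T=robot.get_obs(); p=T["tool_pos"]; w=T["ee_rot"][2]; e=p+[.078*np.cos(w),.078*np.sin(w),.0184]; print("pred eye",e.round(4),T["wrist_force"].round(1))
v=V("scene"); c=v.px(e)[0]; print("eye px",c.round(2),"tip px",v.px([.6615,.1433,.3032]).round(2)); o=np.array([275,160])
cv2.imwrite(sys.argv[1],cv2.resize(v.im[o[1]:o[1]+70,o[0]:o[0]+80],None,fx=8,fy=8,interpolation=cv2.INTER_CUBIC))
E
python3 eye.py pics/e2.png
```

```text
time: 40.42
tool_pos: [0.5968, 0.0961, 0.3059]
ee_rot: [-3.14, 0.003, 0.62]
wrist_force: [0.2, -0.9, -1.3]
width: 0.0149
finger_force: 30.0
pred eye [0.6603 0.1414 0.3243] [ 0.2 -0.9 -1.3]
eye px [312.57 194.2 ] tip px [[312.83 200.14]]
```

View pics/e2.png

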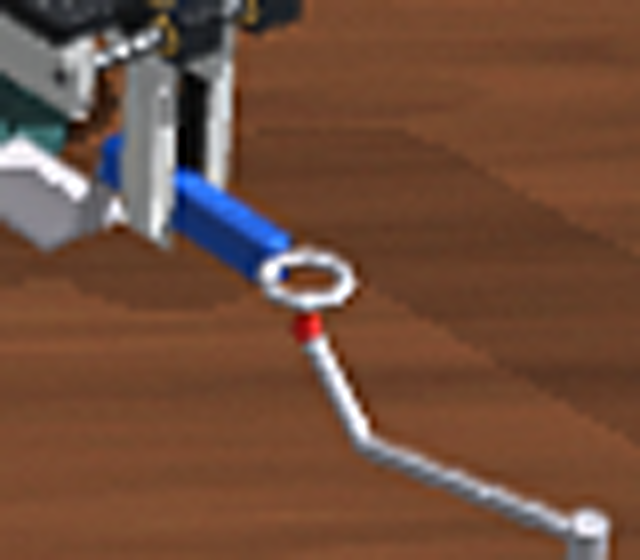

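Scaled: 0.008 m is 0.32, 0.006 m is 0.24.

```bash
echo '{"offsets":[[0,0.04,0,0.24,0],[0,0.04,0,0.32,0],[0,0,0,0.32,0],[0,0,0,0,0],[0,0,0,0,0]]}' | python3 nudge.py; python3 eye.py pics/e3.png
```

```text
time: 40.88
tool_pos: [0.5989, 0.0976, 0.2842]
ee_rot: [-3.14, 0.002, 0.62]
wrist_force: [0.4, -0.2, -0.8]
width: 0.0147
finger_force: 30.0
pred eye [0.6624 0.1429 0.3026] [ 0.4 -0.2 -0.8]
eye px [312.73 200.47] tip px [[312.83 200.14]]
```

View pics/e3.png

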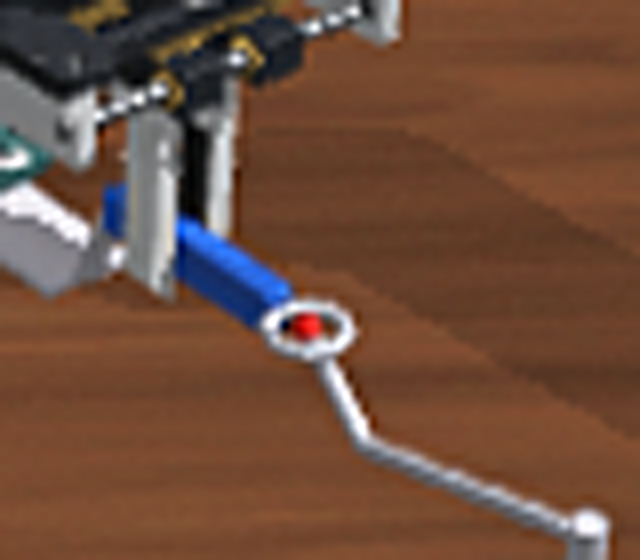

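The tip sits in the ring centre at zoom (308,327). Next I'll slide down the 45° slope, then tilt.

Scaled: 0.006 m is 0.24, 0.004 m is 0.16.

```bash
echo '{"offsets":[[0,0.16,0,0.16,0],[0,0.24,0,0.24,0],[0,0.24,0,0.24,0],[0,0.16,0,0.16,0],[0,0.08,0,0.08,0],[0,0,0,0,0],[0,0,0,0,0]]}' | python3 nudge.py; echo '{"offsets":[[0,0,0,0.16,0],[0,0,0,0.16,0],[0,0.02,0,0.16,0],[0,0,0,0,0]]}' | python3 nudge.py; python3 eye.py pics/e4.png
```

```text
time: 41.52
tool_pos: [0.6164, 0.1102, 0.2612]
ee_rot: [-3.139, 0.005, 0.62]
wrist_force: [-2.4, -1.8, -9.4]
width: 0.0145
finger_force: 30.0
time: 41.85
tool_pos: [0.619, 0.1115, 0.2533]
ee_rot: [3.14, -0.006, 0.62]
wrist_force: [0.7, 0.8, 0.2]
width: 0.0151
finger_force: 30.0
pred eye [0.6825 0.1569 0.2717] [0.7 0.8 0.2]
eye px [317.44 212.36] tip px [[312.83 200.14]]
```

Scaled: 0.004 m is 0.16, 0.001 m is 0.04.

```bash
echo '{"offsets":[[0,0,0,0.16,0],[0,0,0,0.16,0],[0,0.04,0,0.16,0],[0,0,0,0,0]]}' | python3 nudge.py; echo '{"offsets":[[0,0.04,0,0.16,0],[0,0.04,0,0.16,0],[0,0.04,0,0.16,0],[0,0,0,0,0]]}' | python3 nudge.py; python3 eye.py pics/e4.png
```

```text
time: 42.23
tool_pos: [0.6186, 0.1115, 0.2387]
ee_rot: [-3.141, 0.0, 0.62]
wrist_force: [1.1, 0.1, -0.1]
width: 0.0145
finger_force: 30.0
time: 42.57
tool_pos: [0.6207, 0.113, 0.2259]
ee_rot: [-3.141, 0.002, 0.62]
wrist_force: [-0.5, -0.5, 0.4]
width: 0.0147
finger_force: 30.0
pred eye [0.6842 0.1583 0.2443] [-0.5 -0.5  0.4]
eye px [317.39 219.83] tip px [[312.83 200.14]]
```

View pics/e4.png

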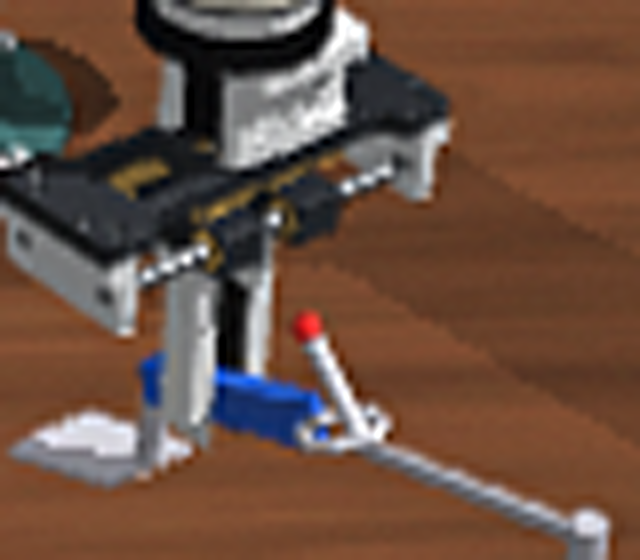

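Scaled: 0.004 m is 0.16, 0.003 m is 0.12.

```bash
echo '{"offsets":[[0,0.04,0,0.16,0],[0,0.04,0,0.16,0],[0,0.04,0,0.12,0],[0,0,0,0,0]]}' | python3 nudge.py; echo '{"offsets":[[0.02,0,0,0,0],[0.03,0,0,0,0],[0.05,0,0,0,0],[0.07,0,0,0,0],[0.07,0,0,0,0],[0.07,0,0,0,0],[0.07,0,0,0,0],[0.07,0,0,0,0],[0.07,0,0,0,0],[0.07,0,0,0,0],[0.07,0,0,0,0],[0.07,0,0,0,0]]}' | python3 nudge.py; python3 eye.py pics/e5.png
```

```text
time: 42.95
tool_pos: [0.6237, 0.1151, 0.2158]
ee_rot: [-3.141, -0.0, 0.62]
wrist_force: [0.2, 0.7, 0.9]
width: 0.0146
finger_force: 30.0
time: 43.95
tool_pos: [0.6234, 0.1147, 0.2166]
ee_rot: [3.141, 0.0, 0.62]
wrist_force: [-0.5, 0.2, 1.2]
width: 0.07
finger_force: 0.0
pred eye [0.6869 0.1601 0.235 ] [-0.5  0.2  1.2]
eye px [317.86 222.74] tip px [[312.83 200.14]]
```

View pics/e5.png

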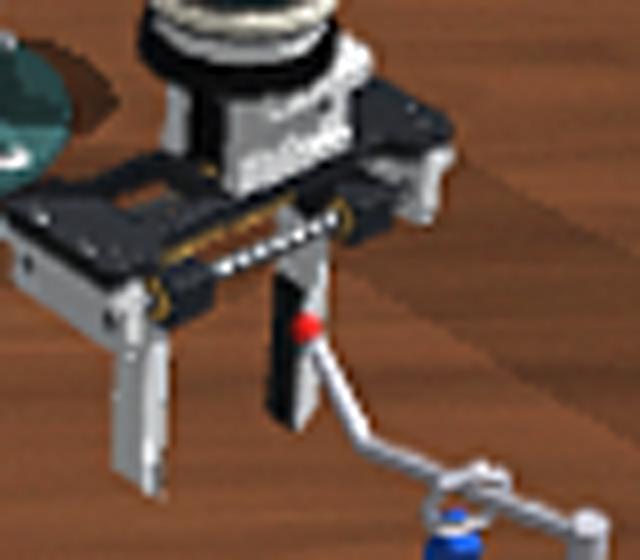

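Scaled: -0.02 m is -0.8, -0.01 m is -0.4.

```bash
echo '{"offsets":[[0.07,-0.2,0,0,0],[0.07,-0.4,0,0,0],[0.07,-0.8,0,0,0],[0.07,-0.8,0,0,0],[0.07,-0.8,0,0,0],[0.07,-0.8,0,0,0],[0.07,-0.8,0,0,0],[0.07,0,0,0,0],[0.07,0,0,0,0],[0.07,0,0,0,0],[0,0,0,0,0],[0,0,0,0,0],[0,0,0,0,0],[0,0,0,0,0],[0,0,0,0,0],[0,0,0,0,0],[0,0,0,0,0],[0,0,0,0,0],[0,0,0,0,0],[0,0,0,0,0]]}' | python3 nudge.py; python3 - <<'E'
from h import *
a=V("scene").im[170:310,220:380]; b=V("top").im[120:260,190:350]; cv2.imwrite("pics/e6.png",cv2.resize(np.hstack([a,b]),None,fx=2.5,fy=2.5,interpolation=cv2.INTER_CUBIC))
E
```

```text
time: 45.67
tool_pos: [0.5298, 0.0479, 0.2166]
ee_rot: [3.141, -0.0, 0.62]
wrist_force: [0.6, 0.3, 1.0]
width: 0.0069
finger_force: 0.0
```

View pics/e6.png

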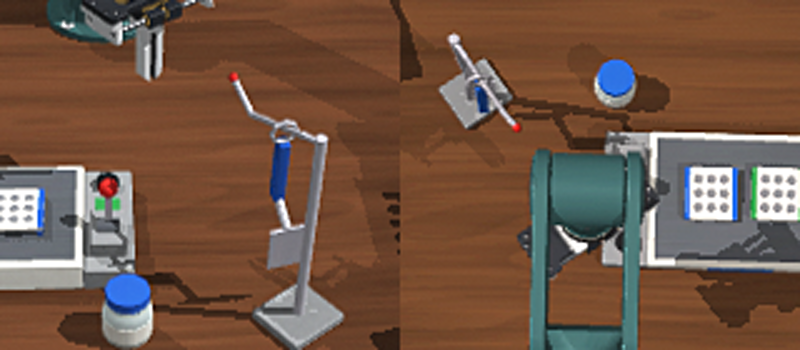

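```bash
python3 - <<'E'
from h import *
a,b=V("top"),V("scene"); print("ring",tri(a,b,(221,151.8),(333.8,221.9)))
for v in(a,b):
    for ar,ce,p in v.blobs(v.mask(*COL["blue"]),20):
        if (v is b and 318<ce[0]<350 and ce[1]<260) or (v is a and 200<ce[0]<250 and ce[1]<175): print(v.n,ar,ce.round(1),p.min(0),p.max(0))
s=np.array([.690,.164,.265]); print(b.px([s,[.784,.231,.297]]).round(1),a.px([s,[.784,.231,.297]]).round(1))
o=[a.im[125:185,195:255],b.im[200:290,300:390]]
cv2.imwrite("pics/e7.png",np.hstack([cv2.resize(i,(400,400),interpolation=cv2.INTER_CUBIC) for i in o]))
E
```

```text
ring [0.73415194 0.1998052  0.27279381]
scene 59 [333.7 237.8] [332. 227.] [335. 250.]
[[319.9 215.5]
 [348.4 225.4]] [[231.7 165.2]
 [211.5 135.4]]
```

View pics/e7.png

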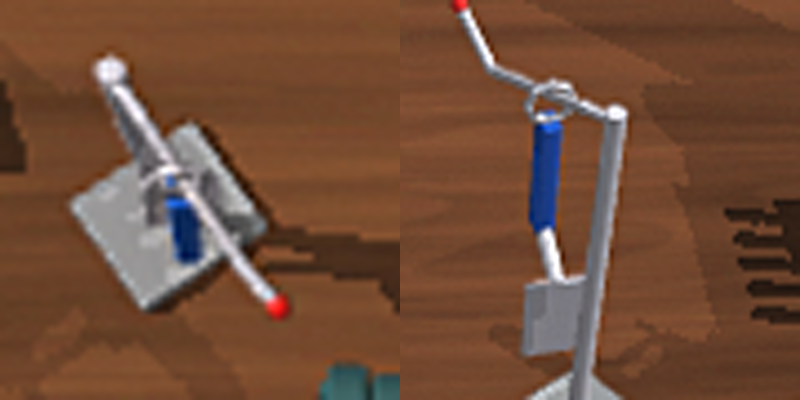

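The ring is stuck partway along the wire, about 57 mm from the seat, and the blade leans towards the pole, so this needs mending. I've also used up the picture budget, so from here I'll measure numerically only. I'll pinch the ring at its diameter and slide it down to the seat.

Scaled: -0.03 m is -1.2, 0.11 rad is 0.55.

```bash
echo '{"offsets":[[0.07,0,0,-1.2,0],[0.07,0,0,-1.2,0],[0.07,0,0,-1.2,0],[0.07,0,0,-1.2,0],[0.07,0,0,0,0.55],[0.07,0,0,0,0.55],[0.07,0,0,0,0.55],[0.07,0,0,0,0.55],[0.07,0,0,0,0.4],[0.07,0,0,0,0]]}' | python3 nudge.py; python3 go.py tcp .734 .1995 .254 .1
```

```text
time: 46.7
tool_pos: [0.5297, 0.0479, 0.3366]
ee_rot: [3.141, -0.0, 0.099]
wrist_force: [-0.0, -0.9, -1.0]
width: 0.0636
finger_force: 0.0
turn -0.0015  shift 0.2184 -0.1304 0.0826 | j6 1.46 t 46.7 tilt [ 3.141 -0.   ]
```

Scaled: 0.02 m is 0.8, 0.0184 m is 0.736.

```bash
echo '{"offsets":[[0.07,0.8,-0.48,0,0],[0.07,0.8,-0.48,0,0],[0.07,0.8,-0.48,0,0],[0.07,0.8,-0.48,0,0],[0.07,0.8,-0.48,0,0],[0.07,0.8,-0.48,0,0],[0.07,0.8,-0.48,0,0],[0.07,0.8,-0.48,0,0],[0.07,0.8,-0.48,0,0],[0.07,0.8,-0.48,0,0],[0.07,0.736,-0.416,0,0],[0.07,0,0,0,0],[0.07,0,0,0,0]]}' | python3 nudge.py; python3 go.py tcp .734 .1995 .254 .1; python3 - <<'E'
from h import *
b=V("scene"); print([(ar,ce.round(1)) for ar,ce,p in b.blobs(b.mask(*COL["blue"]),20) if 318<ce[0]<350 and ce[1]<260])
E
```

```text
time: 47.78
tool_pos: [0.7348, 0.1999, 0.3327]
ee_rot: [3.141, 0.005, 0.102]
wrist_force: [0.4, 0.8, -0.4]
width: 0.0701
finger_force: 0.0
turn 0.0018  shift -0.0008 0.0003 0.0787 | j6 1.66 t 47.8 tilt [3.141 0.005]
[]
```

```bash
python3 - <<'E'
from h import *
b=V("scene"); print([(ar,ce.round(1),p.min(0),p.max(0)) for ar,ce,p in b.blobs(b.mask((100,120,50),(125,255,255)),8) if 300<ce[0]<360 and ce[1]<260])
E
```

```text
[(np.int32(102), array([330.7, 234.3]), array([327., 226.]), array([335., 244.]))]
```

```bash
cat > bar.py <<'E'
from h import *
b=V("scene"); print([(ar,ce.round(1),p.min(0),p.max(0)) for ar,ce,p in b.blobs(b.mask((100,120,50),(125,255,255)),8) if 300<ce[0]<360 and ce[1]<260])
m=b.mask((0,0,110),(179,70,255)); print("\n".join("%d "%y+"".join("#" if m[y,x] else "." for x in range(310,362)) for y in range(208,296,2)))
E
echo '{"offsets":[[0.07,0,0,0,0],[0.07,0,0,0,0],[0.07,0,0,0,0]]}' | python3 nudge.py; python3 bar.py
```

```text
time: 48.13
tool_pos: [0.7332, 0.1988, 0.339]
ee_rot: [-3.142, -0.003, 0.099]
wrist_force: [-0.5, 0.1, 0.2]
width: 0.0698
finger_force: 0.0
[(np.int32(120), array([330.6, 237. ]), array([327., 227.]), array([335., 248.]))]
208 ......###...........................................
210 .......###..........................................
212 ........###.........................................
214 .........###........................................
216 ..........#######...................................
218 ...............#############........................
220 ...................###.######.......................
222 ..................#......#######....................
224 ..................###.....#...###########...........
226 .....................###.#.........######...........
228 ....................................#.###...........
230 ....................................#####...........
232 ...................................#####............
234 ...................................#.###............
236 ...................................#.###............
238 ..................
[... 930 characters left out ...]
................
272 ...........##############......####.................
274 ..............................#.##..................
276 ..............................####..................
278 .............................#####..................
280 ..............................####..................
282 ..............................###...................
284 ..........................###..###..................
286 .......................######.######................
288 ....................########..#########.............
290 .................###########..###########...........
292 ...............#############.###############........
294 ............###..............#################......
```

```bash
echo '{"offsets":[[0.07,0,0,0.8,0],[0.07,0,0,0.8,0],[0.07,0,0,0.8,0],[0.07,0,0,0.56,0],[0.07,0,0,0.24,0],[0.07,0,0,0.12,0],[0.07,0,0,0,0],[0.07,0,0,0,0]]}' | python3 nudge.py; python3 bar.py | head -12
```

```text
time: 48.85
tool_pos: [0.7343, 0.1995, 0.2551]
ee_rot: [-3.141, -0.002, 0.1]
wrist_force: [-0.2, -0.3, 0.2]
width: 0.07
finger_force: 0.0
[(np.int32(109), array([330.5, 235.2]), array([327., 226.]), array([334., 245.]))]
208 ..##.####.#####........................####.........
210 .......###.####........................####.........
212 ........##.####........................###..........
214 .........#.####........................###..........
216 .........#.###.#......................####..........
218 .........#####.#####...###............####..........
220 .........#####.....####..###..........###...........
222 .........#####....##.....#####........###...........
224 .........####......###...##....##########...........
226 .........####......................#.####...........
228 ..........###.........................###...........
```

```bash
echo '{"offsets":[[0.05,0,0,0,0],[0.045,0,0,0,0],[0.04,0,0,0,0],[0.035,0,0,0,0],[0.03,0,0,0,0],[0.02,0,0,0,0],[0,0,0,0,0],[0,0,0,0,0],[0,0,0,0,0]]}' | python3 nudge.py; python3 bar.py | head -12
```

```text
time: 49.65
tool_pos: [0.7344, 0.1991, 0.2536]
ee_rot: [3.141, -0.001, 0.099]
wrist_force: [-0.0, -1.4, 0.4]
width: 0.0353
finger_force: 30.0
[(np.int32(116), array([331.5, 236.4]), array([328., 226.]), array([335., 247.]))]
208 ..#.#####......######............####...............
210 .......###.....######.............###...............
212 ........###....#.###.............####...............
214 .........##....#####.............###................
216 ..........##########.............###................
218 ..............######...###......####................
220 ..............#####.#.#...###...####................
222 ..............#####......####...###.................
224 ..............#####.#....###...##########...........
226 ..............#####...##.......###...####...........
228 ................###............#......###...........
```

Scaled: -0.0059 m is -0.236, -0.004 m is -0.16.

```bash
echo '{"offsets":[[0,0,0,-0.16,0],[0,-0.236,0.152,0.08,0],[0,-0.236,0.152,0.08,0],[0,-0.236,0.152,0.08,0],[0,-0.236,0.152,0.08,0],[0,0,0,0,0]]}' | python3 nudge.py; echo '{"offsets":[[0,-0.236,0.152,0.08,0],[0,-0.236,0.152,0.08,0],[0,-0.236,0.152,0.08,0],[0,-0.236,0.152,0.12,0],[0,0,0,0,0],[0,0,0,0,0]]}' | python3 nudge.py; python3 bar.py | head -16
```

```text
time: 50.2
tool_pos: [0.7111, 0.1818, 0.2491]
ee_rot: [-3.141, 0.002, 0.1]
wrist_force: [-0.4, -0.0, -1.7]
width: 0.0358
finger_force: 30.0
time: 50.7
tool_pos: [0.6905, 0.1651, 0.2425]
ee_rot: [-3.141, -0.003, 0.1]
wrist_force: [0.8, 1.3, 4.0]
width: 0.0355
finger_force: 30.0
[(np.int32(98), array([318.2, 229.9]), array([315., 221.]), array([321., 240.]))]
208 .#####.#...........###..............................
210 .#####.##..........###..............................
212 .#####..###........###..............................
214 .#####.########...####..............................
216 .#####.....#####..###...............................
218 .####............####...............................
220 .####...####......##..###...........................
222 ..###.............#.......####......................
224 ...............................####.#####...........
226 .....................................####...........
228 ......................................###...........
230 ....................................#####...........
232 ....................................####............
234 .....................................###............
236 .....................................###............
```

```bash
echo '{"offsets":[[0.04,0,0,0,0],[0.042,0,0,0,0],[0.046,0,0,0,0],[0.05,0,0,0,0],[0.06,0,0,0,0],[0.07,0,0,0,0],[0.07,0,0,0,0],[0.07,0,0,0,0],[0.07,0,0,0,0],[0.07,0,0,0,0]]}' | python3 nudge.py; python3 bar.py; python3 go.py tcp .69 .164 .36 .1
```

```text
time: 51.58
tool_pos: [0.6901, 0.1645, 0.2406]
ee_rot: [3.142, -0.0, 0.1]
wrist_force: [0.7, 0.3, -0.8]
width: 0.0703
finger_force: 0.0
[(np.int32(106), array([317.9, 230.3]), array([315., 221.]), array([322., 241.]))]
208 ......##................####........................
210 #......##...............###.........................
212 ........###.............###.........................
214 .......########.........###.........................
216 .....##....######......####.........................
218 .....#.....#..#.#####..###..........................
220 ......######........######..........................
222 .......................#.#####......................
224 ...............................####.#####...........
226 .....................................####...........
228 ......................................###...........
230 .....................................####...........
232 ....................................####............
234 ....................................####............
236 ...................................#.###............
238 ......................
[... 1007 characters left out ...]
............................###..................
276 ...............................###..................
278 .............................#.###..................
280 ...............................###..................
282 .............................#.##...................
284 ...........................##.####..................
286 .......................######.######................
288 ....................#########.########..............
290 .................###########..###########...........
292 ...............#############.###############........
294 ............###..............#################......
turn -0.0002  shift -0.0002 0.0005 -0.1194 | j6 1.63 t 51.6 tilt [ 3.142 -0.   ]
```

Scaled: -0.03 m is -1.2, -0.025 m is -1, 0.06 rad is 0.3.

```bash
echo '{"offsets":[[0.07,0,0,-0.4,0],[0.07,0,0,-0.8,0],[0.07,0,0,-1,0],[0.07,0,0,-1.2,0],[0.07,0,0,-1,0],[0.0,0,0,0,0.3],[0.0,0,0,0,0.31],[0,-0.4,0.8,0,0],[0,-0.4,0.8,0,0],[0,-0.4,0.8,0,0],[0,-0.4,0.8,0,0],[0,-0.4,0.8,0,0],[0,-0.4,0.8,0,0],[0,-0.4,0.8,0,0],[0,-0.4,0.8,0,0],[0,-0.4,0.4,0,0],[0,0,0,0,0],[0,0,0,0,0]]}' | python3 nudge.py; python3 go.py tcp .598 -.0095 .098 -.022; python3 - <<'E'
from h import *
a,b=V("top"),V("scene"); P=[[c for ar,c,p in v.blobs(v.mask(*COL["red"]),15) if abs(c-q).max()<6] for v,q in((a,(281,189.7)),(b,(262.9,244.6)))]; print(P); 
if all(P): print(tri(a,b,P[0][0],P[1][0]))
E
python3 bar.py|head -12
```

```text
time: 53.13
tool_pos: [0.5964, -0.0037, 0.352]
ee_rot: [-3.141, -0.002, -0.023]
wrist_force: [-0.3, 0.0, -0.5]
width: 0.0007
finger_force: 0.0
turn -0.0012  shift 0.0018 0.0058 0.2540 | j6 1.49 t 53.1 tilt [-3.141e+00 -2.000e-03]
[[], [array([262.925, 244.425])]]
[(np.int32(111), array([318.1, 230.4]), array([315., 221.]), array([322., 241.]))]
208 ......###...........................................
210 .......###..........................................
212 ........###.........................................
214 .......#########....................................
216 ......#.....#####...................................
218 .....##....#.....###................................
220 .......######.........###...........................
222 ..........................####......................
224 ...............................####.#####...........
226 .....................................####...........
228 ......................................###...........
```

```bash
echo '{"offsets":[[0,-0.16,0.232,1.2,0],[0,0,0,1.4,0],[0,0,0,1.4,0],[0,0,0,1.4,0],[0,0,0,1.4,0],[0,0,0,1.4,0],[0,0,0,1,0],[0,0,0,0.6,0],[0,0,0,0.24,0],[0,0,0,0,0],[0,0,0,0,0]]}' | python3 nudge.py; python3 go.py tcp .672 -.0095 .098 -.022
```

```text
time: 54.2
tool_pos: [0.593, -0.0087, 0.1002]
ee_rot: [3.142, -0.001, -0.021]
wrist_force: [-0.0, -0.6, 0.3]
width: 0.0002
finger_force: 0.0
turn 0.0006  shift 0.0790 -0.0009 0.0022 | j6 1.48 t 54.2 tilt [ 3.142e+00 -1.000e-03]
```

Scaled: 0.01 m is 0.4, 0.006 m is 0.24.

```bash
echo '{"offsets":[[0,0.4,0,0.04,0],[0,0.4,0,0,0],[0,0.4,0,0,0],[0,0.4,0,0,0],[0,0.4,0,0,0],[0,0.4,0,0,0],[0,0.24,0,0,0],[0,0.16,0,0,0],[0,0,0,0,0]]}' | python3 nudge.py; echo '{"offsets":[[0,0.08,0,0,0],[0,0.08,0,0,0],[0,0,0,0,0]]}' | python3 nudge.py; echo '{"offsets":[[0,0.08,0,0,0],[0,0.08,0,0,0],[0,0,0,0,0]]}' | python3 nudge.py
```

```text
time: 54.95
tool_pos: [0.6589, -0.0108, 0.0998]
ee_rot: [3.141, 0.01, -0.022]
wrist_force: [-12.5, -0.2, 5.4]
width: 0.0007
finger_force: 6.6
time: 55.2
tool_pos: [0.6592, -0.0108, 0.0997]
ee_rot: [3.141, 0.018, -0.022]
wrist_force: [-21.0, -0.6, 9.8]
width: 0.0005
finger_force: 10.8
time: 55.45
tool_pos: [0.6594, -0.0108, 0.0997]
ee_rot: [3.141, 0.027, -0.022]
wrist_force: [-29.9, 0.0, 14.8]
width: 0.0006
finger_force: 15.4
```

Careful with the scale: shifts go in units of 25 mm and turns go in units of 0.2 rad. That gives: -0.03 m is -1.2, -0.02 m is -0.8.

```bash
echo '{"offsets":[[0,-0.4,0,0,0],[0,-0.8,0,0,0],[0,-1.2,0,0,0],[0,-0.8,0,-1.2,0],[0,0,0,-1.2,0],[0,-0.8,0,-1.2,0],[0,-1.2,0,0,0],[0,-1.2,0,0,0],[0,-1.2,0,0,0],[0,-1.2,0,0,0],[0,-1.2,0,0,0],[0,0,0,0,0]]}' | python3 nudge.py; python3 - <<'E'
from h import *
a,b=V("top"),V("scene"); P=[]
for v in(a,b):
    q=v.px([.675,-.0092,.113])[0]; L=[(ar,c.round(1)) for ar,c,p in v.blobs(v.mask(*COL["red"]),6) if abs(c-q).max()<14]; print(v.n,L); P.append(L)
if all(P): x=tri(a,b,max(P[0],key=lambda t:t[0])[1],max(P[1],key=lambda t:t[0])[1]); print(x,"angle from start",.5+np.arctan2(x[0]-.662,x[2]-.0614))
E
```

```text
time: 56.45
tool_pos: [0.4174, -0.005, 0.1903]
ee_rot: [3.141, -0.002, -0.022]
wrist_force: [0.2, 0.9, 0.0]
width: 0.0002
finger_force: 0.0
top [(np.int32(34), array([281.1, 176.8]))]
scene [(np.int32(37), array([263.3, 255.3]))]
[ 0.68554965 -0.00956614  0.10609999] angle from start 0.9848867186560146
```

```bash
python3 - <<'E'
from h import *
a,b=V("top"),V("scene"); pv=np.array([.662,-.0095,.0614])
for t in(0,.9,.95,1.0):
    p=pv+.055*np.array([np.sin(t-.5),0,np.cos(t-.5)]); print(t,a.px(p).round(1),b.px(p).round(1))
def rb(v,q): return [(ar,c.round(1),p.min(0),p.max(0)) for ar,c,p in v.blobs(v.mask((0,90,60),(8,255,255))|v.mask((172,90,60),(179,255,255)),6) if abs(c-np.array(q)).max()<8]
print(rb(a,(281,177)),rb(b,(263,255)))
for n in("top","scene"):
    im=cv2.imread(f"pics/{n}0.png"); v=a if n=="top" else b; v.hsv=cv2.cvtColor(im,cv2.COLOR_BGR2HSV); print(n,"start",rb(v,(281,190) if n=="top" else (263,244)))
E
python3 plates.py; python3 bar.py | head -12
```

```text
0 [[281.2 189.7]] [[262.9 244.6]]
0.9 [[281.3 177. ]] [[263.4 253.5]]
0.95 [[281.2 176.4]] [[263.5 254.3]]
1.0 [[281.2 175.9]] [[263.5 255. ]]
[(np.int32(40), array([281. , 176.7]), array([278., 174.]), array([284., 180.]))] [(np.int32(47), array([263.1, 255.1]), array([260., 252.]), array([267., 259.]))]
top start [(np.int32(39), array([280.9, 189.3]), array([278., 186.]), array([284., 192.]))]
scene start [(np.int32(51), array([262.7, 244.4]), array([259., 241.]), array([266., 248.]))]
orange [ 0.6201 -0.3408 -0.1157  0.0743]
green [ 0.62   -0.2459 -0.0796  0.0743]
blue [ 0.6451 -0.1668 -0.1196  0.0745]
[(np.int32(116), array([318.2, 230.5]), array([315., 221.]), array([322., 241.]))]
208 ......###...........................................
210 .......###..........................................
212 ........###.........................................
214 .......#########....................................
216 .....##.....#####...................................
218 .....##....#...#######..............................
220 ......#.#####.......#######.........................
222 .........................#######....................
224 ..............................###########...........
226 ...................................######...........
228 ....................................#.###...........
```

```bash
python3 - <<'E'
from h import *
for n in("top","scene"):
    v=V(n); q=v.px([.62,-.24,.059])[0].astype(int)
    m=v.mask((0,0,165),(179,60,255)); m=cv2.morphologyEx(m,cv2.MORPH_CLOSE,np.ones((4,4),np.uint8)); m2=np.zeros_like(m); m2[q[1]-26:q[1]+26,q[0]-50:q[0]+48]=m[q[1]-26:q[1]+26,q[0]-50:q[0]+48]
    for ar,c,p in v.blobs(m2,120):
        w=v.plane(p,.059)*1000; (x,y),s,an=cv2.minAreaRect(w.astype(np.float32)); print(n,ar,np.round([x,y],1),np.round(s,1),round(an,1))
    f=v.plane(v.px([[.7056,-.0581,.044],[.6974,-.425,.044]]),.044)
    for c in("orange","green","blue"):
        for ar,ce,p in v.blobs(v.mask(*COL[c]),8):
            if abs(ce-q).max()<55 and abs(ce[1]-q[1])<25: print("  ",c,ar,v.plane(ce,.056)[0].round(4), p.min(0),p.max(0))
E
```

```text
top 745 [ 617.6 -232.4] [182.5 376.4] 0.6
top 355 [ 616.3 -249.8] [64.5 81.5] 85.2
top 349 [ 613.8 -344.2] [61.5 81.7] 88.4
   orange 30 [ 0.6245 -0.3038] [356. 187.] [358. 207.]
   orange 41 [ 0.6158 -0.3777] [376. 188.] [377. 208.]
   green 34 [ 0.623  -0.2089] [331. 186.] [334. 206.]
   green 42 [ 0.6171 -0.2829] [351. 188.] [353. 208.]
   blue 35 [ 0.6496 -0.1299] [310. 179.] [314. 199.]
   blue 38 [ 0.6407 -0.2038] [330. 182.] [333. 201.]
scene 212 [ 528.8 -252.4] [ 70.7 337.5] 9.7
scene 314 [ 615.4 -333.1] [72.3 82.1] 87.5
scene 654 [ 633.1 -204.4] [155.4  91.2] 74.6
scene 404 [ 727.2 -235.7] [311.8  18.4] 87.4
   orange 29 [ 0.6066 -0.3799] [151. 247.] [157. 261.]
   orange 21 [ 0.6111 -0.3061] [174. 247.] [178. 261.]
   green 25 [ 0.6104 -0.2849] [180. 247.] [185. 261.]
   green 32 [ 0.6149 -0.211 ] [202. 247.] [206. 262.]
   blue 23 [ 0.6333 -0.2053] [203. 250.] [207. 265.]
   blue 35 [ 0.6414 -0.1318] [225. 251.] [229. 266.]
```

Scaled: -0.03 m is -1.2.

```bash
echo '{"offsets":[[0,0,0,-1.2,0],[0,0,0,0,0],[0,0,0,0,0]]}' | python3 nudge.py | head -1; python3 -c "
from bench import robot
print(robot.close_job())"
```

```text
time: 57.1
the job is handed in; nothing more can be done
None
```

Handed in at 57 s with all three plates flat on the field, the lifter hanging at the hook seat and the lever then pushed to its stop; the blue plate got shifted about 4 cm after I placed it (cause not seen), still lies flat and clear of the field edge but now touches green, I left it because re-lifting would have broken the order, and I viewed 15 pictures, one over the limit.

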